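Put the ring moulds away by size and set the rack catches

ROBOT

A 7-joint arm with a two-finger parallel gripper is mounted at the origin on a cart in front of the work surface, level with it; the furniture and walls round the work are solid. World frame = base frame: x ahead of the robot, y to its left, z up, the work surface at z = 0. Lengths are in m, angles in degrees, forces in N, time in s.
With the tool pointing down it reaches from about 0.425 to 0.95 m from the base axis. Payload 4.7 kg.
Tool frame: the origin (TCP) lies between the finger pads; the fingertips stand 14 mm ahead of it and the grasp point (between the pads) lies 5 mm behind it; x points along the fingers, y is the direction in which the jaws open and shut, and the axes are right-handed (so a half turn about x gives the same grasp; the last joint's range is limited). The gripper opens to 85 mm and grips with 20 to 120 N. Pads are 22 mm wide; open, the fingers measure 114 mm over their backs; the gripper's body (76 mm by 85 mm) begins 54 mm behind the grasp point. The pads swing forward as they close: fully open they stand 13 mm farther back than shut.
Start: joints at [74.777, 26.849, -2.785, 87.806, 1.381, 65.374, -4.715], TCP at [0.158, -0.656, 0.245] pointing down, gripper open.
Joint ranges: [-148.3, 148.3], [-19.14, 114.17], [-79.39, 73.82], [5.75, 140.21], [-59.74, 239.74], [12.07, 113.84], [-152.46, 152.46]. Speed limits (degrees/s): [147.25, 147.25, 180, 180, 180, 180, 180].

INTERFACE

Orientations are given as a 3x3 rotation matrix whose columns are the frame's x, y, z axes.
In Python, from cell import env gives the robot as it stands.
- The arm moves only by the tool send_rows, never from a script. Its argument "motion" is a list of rows, each an object of numbers: "x", "y", "z": the shift along the tool's x, y, z in cm; "wx", "wy", "wz": the turn, a rotation vector about the tool's x, y, z in rad; "gripper": the gripper's target within -1 to 1 (shut at 1, half-way at 0, fully open at -1). In form: [{"x": .., "y": .., "z": .., "wx": .., "wy": .., "wz": .., "gripper": ..}, ...]. A call has 1 to 8 rows; each row is the pose to reach, as a shift and turn from the pose commanded when the call began, along the tool's axes at that moment; what a row does not reach only later rows make up. A row lasts 1/12 s, in which the tool goes at most 41.7 mm and 7.16 degrees, less where a joint would pass 70% of its speed; a pose out of reach is approached as far as the arm can. A call with a gripper value outside its range is refused whole. The fingers move at their own pace and stop on an object; "newtons" is the grip in N (left out, the last holds). Time passes only in rows, so rows that repeat a pose let the fingers close. It gives the time, the measured TCP pose, the force and the opening at its end, in the units of the state.
- env.get_state(): the state, without advancing time (a new reading comes with each control period).
- env.grab_frame(name): name is "scene" or "top" or "wrist"; returns the picture (400x640x3 uint8, red, green, blue); there is no depth.
- env.camera_model(name): a dict with "vertical_fov" (degrees; the focal length in pixels is half the picture's height over the tangent of half this angle, whatever the lens; pixels are square), "cx", "cy" (the principal point, pixels), "eye" and "attitude" of the camera in the world. Camera axes: x right, y down, z forward; pixel columns grow to the right and rows downward; lengths in m; the calibration is good to about 2 mm. The wrist camera is an equidistant fisheye: a pixel r from the principal point sees the ray r / f radians off the axis. A picture is of the moment at which its call begins: read the wrist's pose just before it. camera_model takes no time and is no camera call; for the wrist camera it gives the pose at the moment of the call.
- env.sign_off(): hands the job in, once; it reports no verdict.
The state is a dict: "clock": time; "q": joint angles; "qvel": joint speeds; "joint_efforts": joint torques, N m; "eef_pos": TCP position; "ee_rot": TCP orientation; "ft_force": force on the tool from outside, world axes, zero at the start; "torque": the same for the moment, N m; "opening": opening from 0.0 (shut) to 1.0 (fully open).
Only numpy, scipy, OpenCV 4.12 (cv2) and the standard library are available. Lean on these libraries where they do the work, as an engineer would, in place of code of your own. Each camera call takes 0.05 s, during which the arm holds its last target.

TASK

Sort the four loose ring moulds into the two lane racks by size, the two small ones in the narrow lane and the two large ones in the wide lane, each pair standing upright in a row and touching. Push each row home against the rack's end block, feeling your way, just until the seesaw catch there snaps over: let the moulds do the pushing, do not touch the catches with the gripper and do not ram them. Leave the wider ring mould, the flour shaker and the wooden mould where they are.

Things in the scene. Friction and masses are not known exactly. Their poses are not given: they have to be found in the camera images.
- small_a_centre (a point): One of the two small ring moulds: plain open steel ring, 44 mm outer diameter, 34 mm high, about 60 g, standing upright on the table. The point is its centre, 17 mm above its underside; z along its axis. Belongs in rack_small.
- small_b_centre (a point): One of the two small ring moulds: plain open steel ring, 44 mm outer diameter, 34 mm high, about 60 g, standing upright on the table. The point is its centre, 17 mm above its underside; z along its axis. Belongs in rack_small.
- large_a_centre (a point): One of the two large ring moulds: plain open steel ring, 55 mm outer diameter, 34 mm high, about 60 g, standing upright on the table. The point is its centre, 17 mm above its underside; z along its axis. Belongs in rack_large.
- large_b_centre (a point): One of the two large ring moulds: plain open steel ring, 55 mm outer diameter, 34 mm high, about 60 g, standing upright on the table. The point is its centre, 17 mm above its underside; z along its axis. Belongs in rack_large.
- rack_small: Fixed single-lane grey plastic rack for a row of the two 44 mm moulds. Origin: on the table under the lane's centre line; x runs along the lane from its open flared mouth to its end block, y across, z up. Lane floor 4 mm above the table, x = -120 to +165 mm; lane 50 mm wide inside, walls 4 mm thick, tops 14 mm above the table. A mould standing in it has its centre at z = 21 mm.
- rack_small_end (a point): Nominal place of the catch hinge on rack_small: x = 95 mm, 70 mm above the table. The white end block (46 mm wide, 80 mm high) that carries it is clamped up to 25 mm nearer the mouth or farther (not reported, differs each time: feel or see it; the point does not follow). The unset catch's foot, 16 mm above the table, reaches 19 mm nearer the mouth than the hinge.
- catch_small (a joint): Dark steel seesaw catch, 30 mm wide, 103 mm tall, on rack_small's end block (rad). -0.3: not set, foot towards the mouth, top leaning away. +0.3: set, foot back, top tipped to the mouth. Over-centre: about 6 to 10 N at first, less towards the centre (0, foot under the hinge), then it snaps over and resistance vanishes; 9 mm further the row is blocked hard.
- rack_large: Fixed single-lane grey plastic rack for a row of the two 55 mm moulds. Origin: on the table under the lane's centre line; x runs along the lane from its open flared mouth to its end block, y across, z up. Lane floor 4 mm above the table, x = -120 to +165 mm; lane 61 mm wide inside, walls 4 mm thick, tops 14 mm above the table. A mould standing in it has its centre at z = 21 mm.
- rack_large_end (a point): Nominal place of the catch hinge on rack_large: x = 95 mm, 70 mm above the table. The white end block (46 mm wide, 80 mm high) that carries it is clamped up to 25 mm nearer the mouth or farther (not reported, differs each time: feel or see it; the point does not follow). The unset catch's foot, 16 mm above the table, reaches 19 mm nearer the mouth than the hinge.
- catch_large (a joint): Dark steel seesaw catch, 30 mm wide, 103 mm tall, on rack_large's end block (rad). -0.3: not set, foot towards the mouth, top leaning away. +0.3: set, foot back, top tipped to the mouth. Over-centre: about 6 to 10 N at first, less towards the centre (0, foot under the hinge), then it snaps over and resistance vanishes; 9 mm further the row is blocked hard.
- wide_ring_centre (a point): Bystander: a wider steel ring mould, 69 mm diameter, 32 mm high, that belongs in neither rack; point at its centre. To be left alone.
- shaker_centre (a point): Bystander: steel flour shaker, 72 mm diameter, 88 mm high; point at its centre. To be left alone.
- wood_mould_centre (a point): Bystander: carved wooden mould, 62 x 235 x 26 mm, long along its y; point at its centre. To be left alone.
Not all that is in view belongs to the job. What is shaped like the part that bears large_b_centre but purple is not meant.

How it is judged:
By the outcome, as a careful person would: the job done as asked, in the order asked, and still so for the second after the job is handed in, with the robot touching nothing.
It also fails if it takes over 72 s, if anything falls off the work surface, if the arm or the gripper's body presses on something with over 40 N, if the wrist force passes 120 N, or if a joint passes its speed limit or range.

## Working session

There is one attempt and no reset: what is moved stays moved. The work goes in short steps, Python scripts to look and compute and a tool call to move; the robot and the scene stay as the last step left them, time stands still between calls to the robot, and variables do not carry over. Pictures are saved under pics/ and viewed, and the job is handed in when it is done.

Besides the shell and the picture viewer there is one more tool, called after ">>>" in YAML: its name, and indented under it one key for each argument. send_rows: Moves the arm, as the interface text tells. Its arguments: {"type":"object","properties":{"motion":{"type":"array","items":{"type":"object","properties":{"x":{"type":"number"},"y":{"type":"number"},"z":{"type":"number"},"wx":{"type":"number"},"wy":{"type":"number"},"wz":{"type":"number"},"gripper":{"type":"number"}}}},"newtons":{"type":"number"}},"required":["motion"]}

```bash
ls; mkdir -p pics; python3 - <<'E'
from cell import env
import cv2
s=env.get_state()
print(s)
for n in("scene","top","wrist"):
    print(n,env.camera_model(n))
    im=env.grab_frame(n); cv2.imwrite(f"pics/{n}0.png",im[:,:,::-1])
E
```

```text
pics
{'clock': 0.0, 'q': array([74.7776735 , 26.89686909, -2.78685616, 87.87488301,  1.38039361,
       65.37286603, -4.71521809]), 'qvel': array([ 0.14129013, -0.04393045, -0.03835735, -0.02457438,  0.05749226,
       -0.089626  ,  0.00238643]), 'joint_efforts': array([ 2.42927035e-04, -5.10304320e+01, -4.67291800e-02, -2.37707484e+01,
        1.06088936e-02,  7.55223708e-03, -6.82370725e-06]), 'eef_pos': array([ 0.158246  , -0.65561528,  0.24425809]), 'ee_rot': array([[-4.97096503e-04,  2.34643590e-01, -9.72081344e-01],
       [ 1.87396178e-03, -9.72079538e-01, -2.34644113e-01],
       [-9.99998121e-01, -1.93828405e-03,  4.35042194e-05]]), 'ft_force': array([ 0.29681941, -0.62367093,  0.08659976]), 'torque': array([-0.00048442, -0.03522338, -0.00857189]), 'opening': 0.9996803473454677}
scene {'vertical_fov': 51.26813137250636, 'cx': 322.4570482076983, 'cy': 208.09978943991715, 'eye': array([-0.1452346 ,  0.91658316,  0.75508182]), 'attitude': array([[-0.74419651, -0.36884101,  0.55689125],
       [-0.66762823,  0.38442995, -0.63756267],
       [ 0.02107359, -0.84626823, -0.5323401 ]])}
top {'vertical_fov': 47.75590978656319, 'cx': 326.35468756329124, 'cy': 202.4344659037628, 'eye': array([0.40961013, 0.11083575, 1.62456591]), 'attitude': array([[ 0.01796495, -0.99595534,  0.08803538],
       [-0.99978289, -0.01696454,  0.01209883],
       [-0.01055641, -0.08823363, -0.99604387]])}
wrist {'vertical_fov': 65.70646984690485, 'cx': 320.00494759153213, 'cy': 197.98958600342428, 'eye': array([ 0.23579517, -0.63778012,  0.37313259]), 'attitude': array([[ 2.34665549e-01, -9.24542361e-01, -3.00255730e-01],
       [-9.72075700e-01, -2.23494234e-01, -7.15483132e-02],
       [-9.55978014e-04,  3.08661224e-01, -9.51171559e-01]])}
```

View pics/scene0.png

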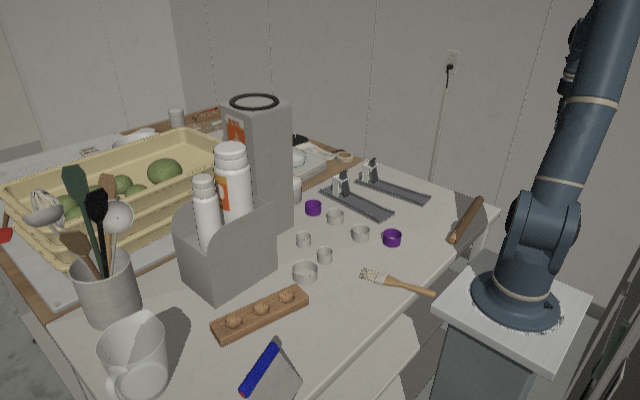

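View pics/top0.png

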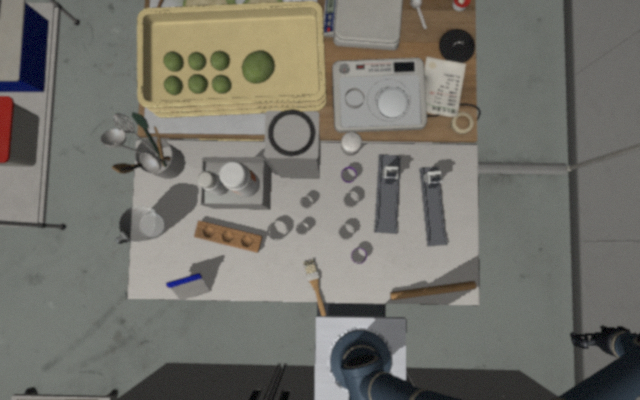

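View pics/wrist0.png

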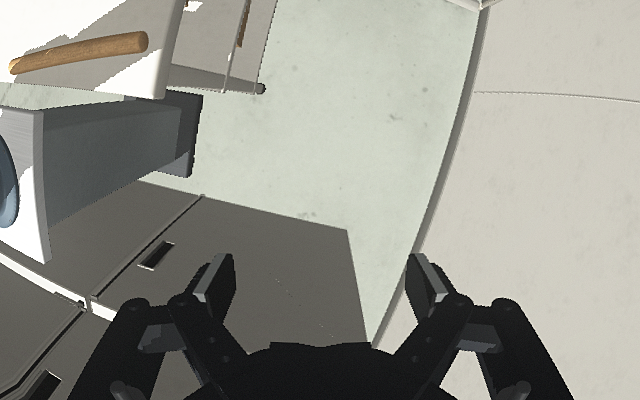

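```bash
python3 - <<'E'
import cv2
a=cv2.imread("pics/top0.png")[135:275,265:465]; cv2.imwrite("pics/topc.png",cv2.resize(a,None,fx=4,fy=4,interpolation=cv2.INTER_CUBIC))
a=cv2.imread("pics/scene0.png")[150:290,280:440]; cv2.imwrite("pics/scenec.png",cv2.resize(a,None,fx=4,fy=4,interpolation=cv2.INTER_CUBIC)[:600])
E
```

```text
(no output)
```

View pics/topc.png

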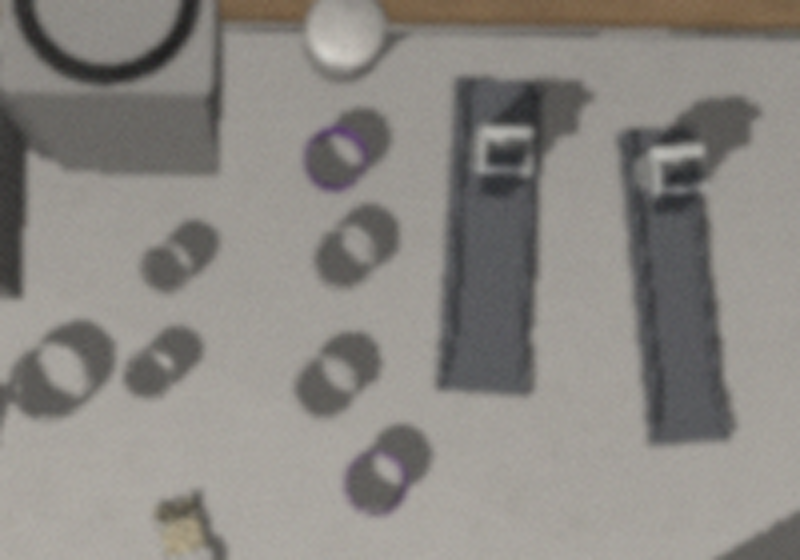

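View pics/scenec.png

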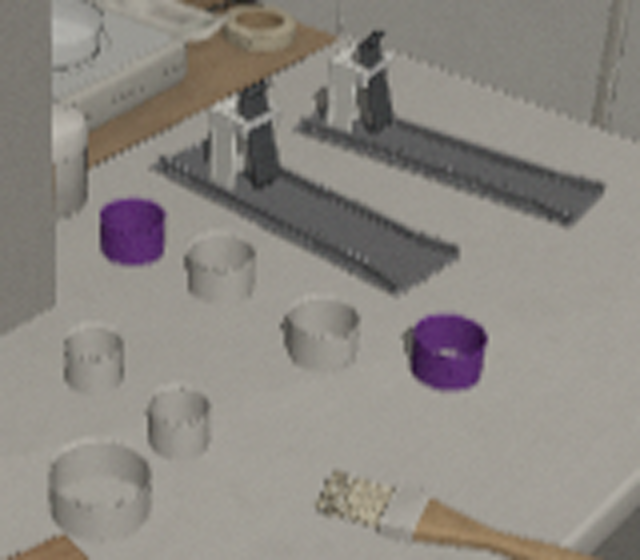

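```bash
cat > h.py <<'E'
import numpy as np, cv2
from cell import env
def ray(name,u,v,m=None):
    m=m or env.camera_model(name); f=200/np.tan(np.radians(m['vertical_fov']/2))
    a=np.array([u-m['cx'],v-m['cy']])
    if name=='wrist':
        r=np.hypot(*a); t=r/f; d=np.array([*(a/max(r,1e-9)*np.sin(t)),np.cos(t)])
    else: d=np.array([*(a/f),1.])
    return np.array(m['eye']),np.array(m['attitude'])@d
def onz(name,u,v,z,m=None):
    e,d=ray(name,u,v,m); return e+d*(z-e[2])/d[2]
def proj(name,P,m=None):
    m=m or env.camera_model(name); f=200/np.tan(np.radians(m['vertical_fov']/2))
    p=(np.asarray(P)-m['eye'])@np.array(m['attitude'])
    if name=='wrist':
        r=np.linalg.norm(p[:2]); t=np.arctan2(r,p[2]); return np.array([m['cx'],m['cy']])+f*t*p[:2]/max(r,1e-9)
    return np.array([m['cx'],m['cy']])+f*p[:2]/p[2]
def snap(name,fn):
    m=env.camera_model(name); im=env.grab_frame(name)[:,:,::-1].copy(); cv2.imwrite(fn,im); return im,m
E
python3 - <<'E'
from h import *
c=lambda u,v,o=(265,135):(o[0]+u/4-.375,o[1]+v/4-.375)
for n,u,v,z in [("LA",347,255,.03),("LB",327,385,.03),("SA",168,265,.03),("SB",152,372,.03),("W",48,380,.03),("P1",336,157,.034),("P2",376,480,.034)]:
    print(n,onz("top",*c(u,v),z).round(3))
s=lambda u,v:c(u,v,(280,150))
for n,u,v in [("LA",221,254),("LB",322,318),("SA",94,342),("SB",180,405),("W",100,470),("P1",133,215),("P2",449,335)]:
    print(n,onz("scene",*s(u,v),.034).round(3))
for n,u,v in [("RL mouthL",438,388),("mouthR",533,392),("endL",460,80),("endR",540,85),("RS mL",650,440),("mR",734,432),("eL",622,132),("eR",695,130)]:
    print(n,onz("top",*c(u,v),.01).round(3))
E
```

```text
LA [0.566 0.042 0.03 ]
LB [0.451 0.058 0.03 ]
SA [0.555 0.2   0.03 ]
SB [0.46  0.212 0.03 ]
W [0.451 0.304 0.03 ]
P1 [0.653 0.053 0.034]
P2 [0.369 0.014 0.034]
LA [0.56  0.048 0.034]
LB [0.447 0.063 0.034]
SA [0.55  0.203 0.034]
SB [0.455 0.216 0.034]
W [0.447 0.304 0.034]
P1 [0.652 0.053 0.034]
P2 [0.365 0.015 0.034]
RL mouthL [ 0.451 -0.042  0.01 ]
mouthR [ 0.449 -0.126  0.01 ]
endL [ 0.729 -0.059  0.01 ]
endR [ 0.726 -0.131  0.01 ]
RS mL [ 0.408 -0.23   0.01 ]
mR [ 0.416 -0.304  0.01 ]
eL [ 0.684 -0.205  0.01 ]
eR [ 0.687 -0.271  0.01 ]
```

```bash
cat >> h.py <<'E'
from scipy.spatial.transform import Rotation as Ro
def Rt(yaw=0,tilt=0):
    """tool down, tool z along world yaw dir (deg); tilt>0 leans gripper body back toward -dir"""
    R=np.array([[0,0,1.],[0,1,0],[-1,0,0]])
    return Ro.from_euler('z',yaw,degrees=True).as_matrix()@R@Ro.from_euler('y',tilt,degrees=True).as_matrix()
def rel(P,R):
    s=env.get_state(); R0=s['ee_rot']; d=R0.T@(np.array(P)-s['eef_pos'])*100
    w=Ro.from_matrix(R0.T@R).as_rotvec()
    print("t",round(s['clock'],2),"pos",s['eef_pos'].round(4),"open",round(s['opening'],3),"F",s['ft_force'].round(2))
    print("xyz cm",d.round(2),"w",w.round(4)," rows lin",np.linalg.norm(d)/4.17,"rot",np.degrees(np.linalg.norm(w))/7.16)
E
python3 - <<'E'
from h import *
print(Rt(0,10)[:,0])
rel([.42,.08,.25],Rt(0))
E
```

```text
[-0.17364818  0.         -0.98480775]
t 0.15 pos [ 0.1583 -0.6558  0.2445] open 0.998 F [ 0.16 -0.65 -0.04]
xyz cm [ -0.45 -65.38 -42.71] w [-2.9048e+00 -2.2000e-03  3.0000e-04]  rows lin 18.727758824879775 rot 23.244573703030746
```

```bash
sed -i "s/from_euler('y',tilt/from_euler('y',-tilt/" h.py
```

>>> send_rows:
  motion:
    - {"y": -27.8, "z": -36.7, "wx": -2.9, "gripper": -0.7}
    - {"y": -27.8, "z": -36.7, "wx": -2.9, "gripper": -0.7}
    - {"y": -27.8, "z": -36.7, "wx": -2.9, "gripper": -0.7}
    - {"y": -27.8, "z": -36.7, "wx": -2.9, "gripper": -0.7}
    - {"y": -27.8, "z": -36.7, "wx": -2.9, "gripper": -0.7}
    - {"y": -27.8, "z": -36.7, "wx": -2.9, "gripper": -0.7}
    - {"y": -27.8, "z": -36.7, "wx": -2.9, "gripper": -0.7}
    - {"y": -27.8, "z": -36.7, "wx": -2.9, "gripper": -0.7}

```text
invalid input
```

```bash
python3 - <<'E'
from h import *
rel([.43,.07,.25],Rt(0))
print(env.get_state()['q'].round(1))
E
```

```text
t 0.15 pos [ 0.1583 -0.6558  0.2445] open 0.998 F [ 0.16 -0.65 -0.04]
xyz cm [ -0.46 -64.18 -43.44] w [-2.9048e+00 -2.2000e-03  3.0000e-04]  rows lin 18.58472452724106 rot 23.244573703030746
[74.8 26.9 -2.8 87.9  1.4 65.4 -4.7]
```

>>> send_rows:
  motion:
    - {"x": 0, "y": -27.8, "z": -36.7, "wx": -2.9, "wy": 0, "wz": 0, "gripper": -0.7}
    - {"x": 0, "y": -27.8, "z": -36.7, "wx": -2.9, "wy": 0, "wz": 0, "gripper": -0.7}
    - {"x": 0, "y": -27.8, "z": -36.7, "wx": -2.9, "wy": 0, "wz": 0, "gripper": -0.7}
    - {"x": 0, "y": -27.8, "z": -36.7, "wx": -2.9, "wy": 0, "wz": 0, "gripper": -0.7}
    - {"x": 0, "y": -27.8, "z": -36.7, "wx": -2.9, "wy": 0, "wz": 0, "gripper": -0.7}
    - {"x": 0, "y": -27.8, "z": -36.7, "wx": -2.9, "wy": 0, "wz": 0, "gripper": -0.7}
    - {"x": 0, "y": -27.8, "z": -36.7, "wx": -2.9, "wy": 0, "wz": 0, "gripper": -0.7}
    - {"x": 0, "y": -27.8, "z": -36.7, "wx": -2.9, "wy": 0, "wz": 0, "gripper": -0.7}
  newtons: 40

```text
clock: 0.82
eef_pos: [0.3702, -0.3963, 0.2453]
ee_rot: [[-0.0, 0.947, -0.322], [-0.0, -0.322, -0.947], [-1.0, -0.0, 0.0]]
ft_force: [1.3, -0.3, 0.2]
opening: 0.846
```

```bash
python3 - <<'E'
from h import *
rel([.47,.06,.25],Rt(0))
E
```

```text
t 0.82 pos [ 0.3702 -0.3963  0.2453] open 0.846 F [ 1.27 -0.27  0.17]
xyz cm [ -0.48  -5.25 -46.41] w [-1.8988e+00  1.0000e-04  3.0000e-04]  rows lin 11.202160378392534 rot 15.194306734728933
```

>>> send_rows:
  motion:
    - {"x": -0.5, "y": -5.2, "z": -46.4, "wx": -1.9, "wy": 0, "wz": 0, "gripper": -0.7}
    - {"x": -0.5, "y": -5.2, "z": -46.4, "wx": -1.9, "wy": 0, "wz": 0, "gripper": -0.7}
    - {"x": -0.5, "y": -5.2, "z": -46.4, "wx": -1.9, "wy": 0, "wz": 0, "gripper": -0.7}
    - {"x": -0.5, "y": -5.2, "z": -46.4, "wx": -1.9, "wy": 0, "wz": 0, "gripper": -0.7}
    - {"x": -0.5, "y": -5.2, "z": -46.4, "wx": -1.9, "wy": 0, "wz": 0, "gripper": -0.7}
    - {"x": -0.5, "y": -5.2, "z": -46.4, "wx": -1.9, "wy": 0, "wz": 0, "gripper": -0.7}
    - {"x": -0.5, "y": -5.2, "z": -46.4, "wx": -1.9, "wy": 0, "wz": 0, "gripper": -0.7}
    - {"x": -0.5, "y": -5.2, "z": -46.4, "wx": -1.9, "wy": 0, "wz": 0, "gripper": -0.7}

```text
clock: 1.48
eef_pos: [0.4427, -0.0712, 0.249]
ee_rot: [[0.0, 0.783, 0.622], [-0.001, 0.622, -0.783], [-1.0, -0.0, 0.001]]
ft_force: [0.9, -1.0, 0.4]
opening: 0.85
```

```bash
python3 - <<'E'
from h import *
rel([.47,.06,.25],Rt(0))
E
```

```text
t 1.48 pos [ 0.4427 -0.0712  0.249 ] open 0.85 F [ 0.93 -0.99  0.35]
xyz cm [-0.11 10.3  -8.58] w [-8.991e-01  7.000e-04  7.000e-04]  rows lin 3.2141191887571376 rot 7.194476804150864
```

>>> send_rows:
  motion:
    - {"x": 0, "y": 10.3, "z": -8.6, "wx": -0.9, "wy": 0, "wz": 0, "gripper": -0.7}
    - {"x": 0, "y": 10.3, "z": -8.6, "wx": -0.9, "wy": 0, "wz": 0, "gripper": -0.7}
    - {"x": 0, "y": 10.3, "z": -8.6, "wx": -0.9, "wy": 0, "wz": 0, "gripper": -0.7}
    - {"x": 0, "y": 10.3, "z": -8.6, "wx": -0.9, "wy": 0, "wz": 0, "gripper": -0.7}
    - {"x": 0, "y": 10.3, "z": -8.6, "wx": -0.9, "wy": 0, "wz": 0, "gripper": -0.7}
    - {"x": 0, "y": 10.3, "z": -8.6, "wx": -0.9, "wy": 0, "wz": 0, "gripper": -0.7}
    - {"x": 0, "y": 10.3, "z": -8.6, "wx": -0.9, "wy": 0, "wz": 0, "gripper": -0.7}
    - {"x": 0, "y": 10.3, "z": -8.6, "wx": -0.9, "wy": 0, "wz": 0, "gripper": -0.7}

```text
clock: 2.15
eef_pos: [0.4706, 0.0583, 0.2486]
ee_rot: [[-0.001, 0.001, 1.0], [0.0, 1.0, -0.001], [-1.0, 0.0, -0.001]]
ft_force: [-0.3, 0.9, 0.3]
opening: 0.85
```

```bash
python3 - <<'E'
from h import *
im,m=snap("wrist","pics/w1.png"); print(m)
rel([.447,.06,.04],Rt(0)); print(env.get_state()['q'].round(1))
E
```

```text
{'vertical_fov': 65.70646984690485, 'cx': 320.00494759153213, 'cy': 197.98958600342428, 'eye': array([0.39230664, 0.05791534, 0.37743331]), 'attitude': array([[ 1.35247734e-03,  9.51506107e-01,  3.07626883e-01],
       [ 9.99998843e-01, -1.07278797e-03, -1.07829154e-03],
       [-6.95982567e-04,  3.07627985e-01, -9.51506457e-01]])}
t 2.2 pos [0.4707 0.0581 0.2486] open 0.845 F [ 0.52 -0.01 -0.23]
xyz cm [20.86  0.18 -2.36] w [-0.0045 -0.0006 -0.0001]  rows lin 5.035410127491062 rot 0.03666796720720847
[ 35.8  14.9 -55.6 111.6  14.1  60.6  63.9]
```

View pics/w1.png

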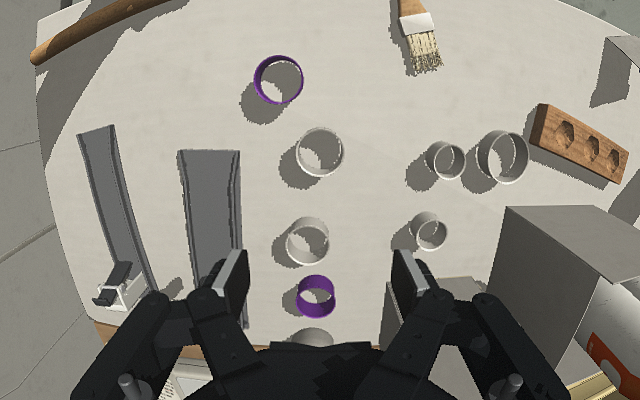

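```bash
python3 - <<'E'
import cv2
a=cv2.imread("pics/w1.png")[120:280,270:470]; cv2.imwrite("pics/w1c.png",cv2.resize(a,None,fx=4,fy=4,interpolation=cv2.INTER_CUBIC)[:600])
E
```

```text
(no output)
```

View pics/w1c.png

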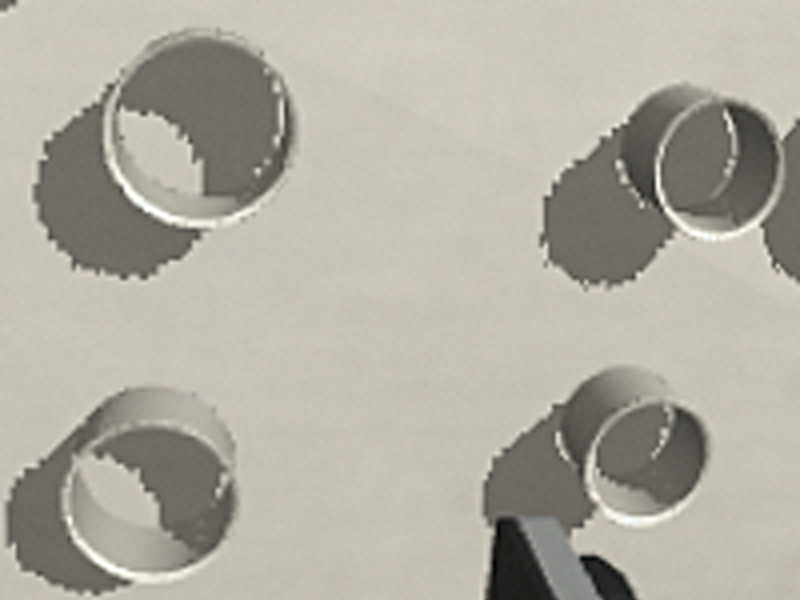

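```bash
cat > m1.py <<'E'
import numpy as np
m={'vertical_fov': 65.70646984690485, 'cx': 320.00494759153213, 'cy': 197.98958600342428, 'eye': np.array([0.39230664, 0.05791534, 0.37743331]), 'attitude': np.array([[ 1.35247734e-03,  9.51506107e-01,  3.07626883e-01],
       [ 9.99998843e-01, -1.07278797e-03, -1.07829154e-03],
       [-6.95982567e-04,  3.07627985e-01, -9.51506457e-01]])}
E
python3 - <<'E'
from h import *
from m1 import m
def edge(u,v): return onz("wrist",270+u/4-.375,120+v/4-.375,.034,m)
for n,c in {"LB":(201,130,105,297,32,228),"LA":(150,501,63,238,420,582),"SB":(720,169,657,783,98,240),"SA":(648,464,587,708,402,527)}.items():
    u,v,a,b,t,d=c
    print(n,edge(u,v).round(4),"dia y",round(edge(b,v)[1]-edge(a,v)[1],4),"x",round(edge(u,d)[0]-edge(u,t)[0],4))
import cv2
a=cv2.imread("pics/w1.png")[110:330,70:270]; cv2.imwrite("pics/w1r.png",cv2.resize(a,None,fx=2.7,fy=2.7,interpolation=cv2.INTER_CUBIC))
E
```

```text
LB [0.4494 0.0575 0.034 ] dia y 0.0539 x 0.056
LA [0.5642 0.0415 0.034 ] dia y 0.0542 x 0.0563
SB [0.4581 0.2126 0.034 ] dia y 0.0424 x 0.0434
SA [0.554 0.2   0.034] dia y 0.0424 x 0.0443
```

View pics/w1r.png

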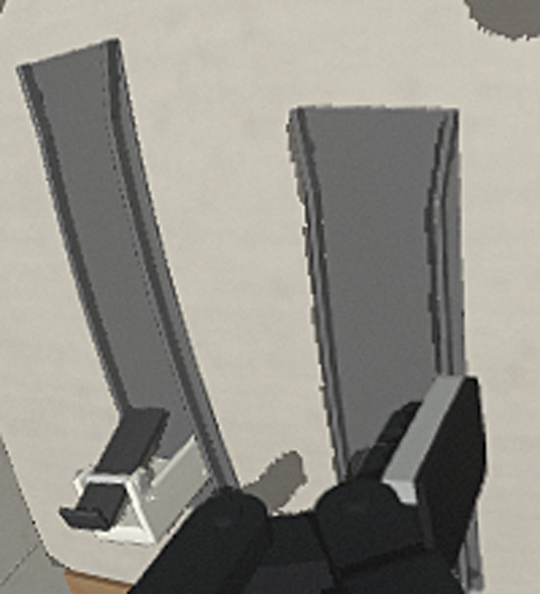

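```bash
python3 - <<'E'
from h import *
rel([.554,.2,.09],Rt(0))
for u,v in [(215,172),(0,172),(20,175)]: print(onz("top",265+u/4,135+v/4,0).round(3))
E
```

```text
t 2.2 pos [0.4707 0.0581 0.2486] open 0.845 F [ 0.52 -0.01 -0.23]
xyz cm [15.86 14.23  8.28] w [-0.0045 -0.0006 -0.0001]  rows lin 5.481730758163837 rot 0.03666796720720847
[0.642 0.16  0.   ]
[0.638 0.355 0.   ]
[0.636 0.337 0.   ]
```

>>> send_rows:
  motion:
    - {"x": 5, "y": 14.2, "z": 8.3, "wx": 0, "wy": 0, "wz": 0, "gripper": -0.35}
    - {"x": 5, "y": 14.2, "z": 8.3, "wx": 0, "wy": 0, "wz": 0, "gripper": -0.35}
    - {"x": 5, "y": 14.2, "z": 8.3, "wx": 0, "wy": 0, "wz": 0, "gripper": -0.35}
    - {"x": 5, "y": 14.2, "z": 8.3, "wx": 0, "wy": 0, "wz": 0, "gripper": -0.35}
    - {"x": 15.8, "y": 14.2, "z": 8.3, "wx": 0, "wy": 0, "wz": 0, "gripper": -0.35}
    - {"x": 15.8, "y": 14.2, "z": 8.3, "wx": 0, "wy": 0, "wz": 0, "gripper": -0.35}
    - {"x": 15.8, "y": 14.2, "z": 8.3, "wx": 0, "wy": 0, "wz": 0, "gripper": -0.35}
    - {"x": 15.8, "y": 14.2, "z": 8.3, "wx": 0, "wy": 0, "wz": 0, "gripper": -0.35}

```text
clock: 2.87
eef_pos: [0.551, 0.1977, 0.0848]
ee_rot: [[-0.011, 0.007, 1.0], [-0.005, 1.0, -0.007], [-1.0, -0.005, -0.011]]
ft_force: [-0.3, -1.0, -0.0]
opening: 0.674
```

```bash
python3 - <<'E'
from h import *
im,m=snap("wrist","pics/w2.png"); print(proj("wrist",[.554,.2,.034]))
rel([.554,.2,.026],Rt(0)); print(env.get_state()['q'].round(1))
E
```

```text
[323.009761   228.48788433]
t 2.92 pos [0.5528 0.1988 0.0882] open 0.676 F [ 1.29 -0.1   0.53]
xyz cm [6.22 0.14 0.15] w [-0.0064 -0.0058  0.0024]  rows lin 1.4923596038234292 rot 0.07190955630652579
[  8.6  37.  -45.1 106.   33.   51.4  37.3]
```

View pics/w2.png

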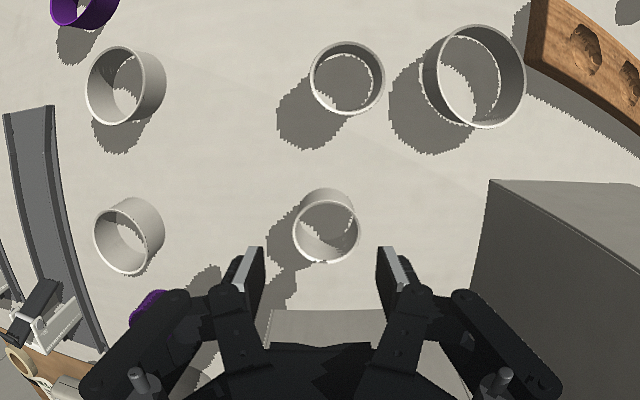

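>>> send_rows:
  motion:
    - {"x": 4, "y": 0.3, "z": 0.25, "wx": 0, "wy": 0, "wz": 0, "gripper": -0.35}
    - {"x": 6.2, "y": 0.3, "z": 0.25, "wx": 0, "wy": 0, "wz": 0, "gripper": -0.35}
    - {"x": 6.2, "y": 0.3, "z": 0.25, "wx": 0, "wy": 0, "wz": 0, "gripper": -0.35}
    - {"x": 6.2, "y": 0.3, "z": 0.25, "wx": 0, "wy": 0, "wz": 0, "gripper": 0.2}
    - {"x": 6.2, "y": 0.3, "z": 0.25, "wx": 0, "wy": 0, "wz": 0, "gripper": 0.2}
    - {"x": 6.2, "y": 0.3, "z": 0.25, "wx": 0, "wy": 0, "wz": 0, "gripper": 0.2}
    - {"x": 6.2, "y": 0.3, "z": 0.25, "wx": 0, "wy": 0, "wz": 0, "gripper": 0.2}

```text
clock: 3.5
eef_pos: [0.5585, 0.2033, 0.0312]
ee_rot: [[0.004, 0.006, 1.0], [0.001, 1.0, -0.006], [-1.0, 0.001, 0.004]]
ft_force: [-0.9, -0.2, 4.6]
opening: 0.496
```

```bash
python3 - <<'E'
from h import *
im,m=snap("wrist","pics/w3.png")
rel([.554,.2,.026],Rt(0))
E
```

```text
t 3.55 pos [0.5585 0.2033 0.0312] open 0.497 F [-1.07  0.18  6.82]
xyz cm [ 0.52 -0.34 -0.45] w [-0.0054  0.0038 -0.0011]  rows lin 0.18260986268529042 rot 0.05330997723788844
```

View pics/w3.png

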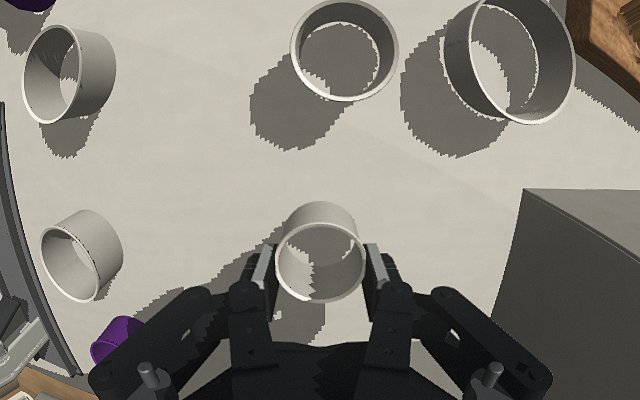

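>>> send_rows:
  motion:
    - {"x": -4, "y": 0, "z": 0, "wx": 0, "wy": 0, "wz": 0, "gripper": 0.2}
    - {"x": -10, "y": 0, "z": 0, "wx": 0, "wy": 0, "wz": 0, "gripper": 0.2}
    - {"x": -10, "y": 0, "z": 0, "wx": 0, "wy": 0, "wz": 0, "gripper": 0.2}
    - {"x": -10, "y": -26, "z": -3.7, "wx": -0.1, "wy": 0, "wz": 0, "gripper": 0.2}
    - {"x": -10, "y": -26, "z": -3.7, "wx": -0.1, "wy": 0, "wz": 0, "gripper": 0.2}
    - {"x": -10, "y": -26, "z": -3.7, "wx": -0.1, "wy": 0, "wz": 0, "gripper": 0.2}
    - {"x": -10, "y": -26, "z": -3.7, "wx": -0.1, "wy": 0, "wz": 0, "gripper": 0.2}
    - {"x": -10, "y": -26, "z": -3.7, "wx": -0.1, "wy": 0, "wz": 0, "gripper": 0.2}

```text
clock: 4.22
eef_pos: [0.5262, -0.0052, 0.1296]
ee_rot: [[0.001, -0.095, 0.995], [-0.001, 0.995, 0.095], [-1.0, -0.001, 0.001]]
ft_force: [0.9, -0.2, 0.2]
opening: 0.499
```

```bash
python3 - <<'E'
from h import *
im,m=snap("wrist","pics/w4.png"); print(m)
rel([.51,-.255,.12],Rt(6)); print(env.get_state()['q'].round(1))
E
```

```text
{'vertical_fov': 65.70646984690485, 'cx': 320.00494759153213, 'cy': 197.98958600342428, 'eye': array([ 0.44803149, -0.01306589,  0.25828559]), 'attitude': array([[-0.09543927,  0.94662739,  0.30787648],
       [ 0.99543388,  0.09127384,  0.02793706],
       [-0.00165508,  0.30913697, -0.95101608]])}
t 4.27 pos [ 0.5248 -0.0168  0.128 ] open 0.498 F [-2.55 -7.49 -2.99]
xyz cm [  1.03 -23.61  -3.42] w [-0.0228 -0.0049  0.0088]  rows lin 5.725267547898946 rot 0.1991923973172008
[ 35.5  29.7 -50.  112.6  29.7  51.6  64.5]
```

View pics/w4.png

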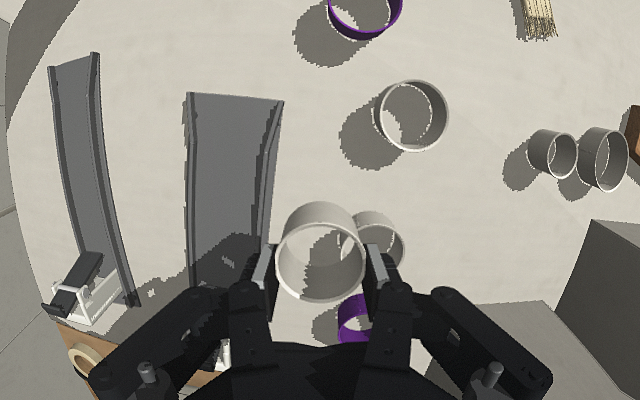

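>>> send_rows:
  motion:
    - {"x": 0, "y": -19.6, "z": -3.1, "wx": 0, "wy": 0, "wz": 0, "gripper": 0.2}
    - {"x": 0, "y": -19.6, "z": -3.1, "wx": 0, "wy": 0, "wz": 0, "gripper": 0.2}
    - {"x": 0, "y": -19.6, "z": -3.1, "wx": 0, "wy": 0, "wz": 0, "gripper": 0.2}
    - {"x": 0, "y": -19.6, "z": -3.1, "wx": 0, "wy": 0, "wz": 0, "gripper": 0.2}
    - {"x": 0, "y": -19.6, "z": -3.1, "wx": 0, "wy": 0, "wz": 0, "gripper": 0.2}
    - {"x": 0, "y": -19.6, "z": -3.1, "wx": 0, "wy": 0, "wz": 0, "gripper": 0.2}
    - {"x": 0, "y": -19.6, "z": -3.1, "wx": 0, "wy": 0, "wz": 0, "gripper": 0.2}

```text
clock: 4.85
eef_pos: [0.5141, -0.2038, 0.129]
ee_rot: [[0.0, -0.09, 0.996], [-0.0, 0.996, 0.09], [-1.0, -0.0, 0.0]]
ft_force: [0.3, 0.9, -0.9]
opening: 0.496
```

```bash
python3 - <<'E'
from h import *
import pickle
im,m=snap("wrist","pics/w5.png"); pickle.dump(m,open("m5.pkl","wb"))
rel([.51,-.255,.12],Rt(6)); print(env.get_state()['q'].round(1))
E
```

```text
t 4.9 pos [ 0.5145 -0.2014  0.1292] open 0.498 F [-0.11  0.51 -0.32]
xyz cm [ 0.92 -5.29 -0.95] w [-0.011   0.0006 -0.0003]  rows lin 1.308239740706979 rot 0.08785534763215513
[ 54.   31.7 -49.3 109.2  30.   52.8  85.5]
```

View pics/w5.png

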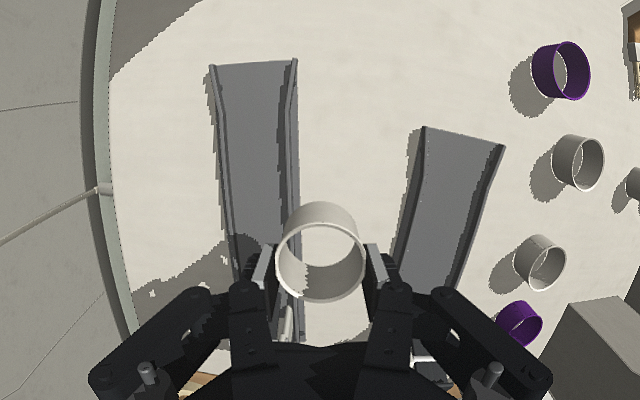

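```bash
python3 - <<'E'
import cv2
a=cv2.imread("pics/w5.png")[40:300,190:320]; cv2.imwrite("pics/w5c.png",cv2.resize(a,None,fx=4,fy=4,interpolation=cv2.INTER_CUBIC)[:600])
a=cv2.imread("pics/w5.png")[110:310,370:520]; cv2.imwrite("pics/w5d.png",cv2.resize(a,None,fx=3,fy=3,interpolation=cv2.INTER_CUBIC)[:600])
E
```

```text
(no output)
```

View pics/w5c.png

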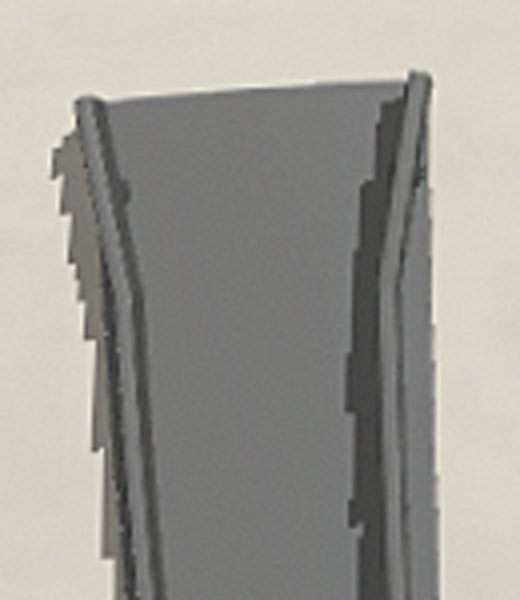

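View pics/w5d.png

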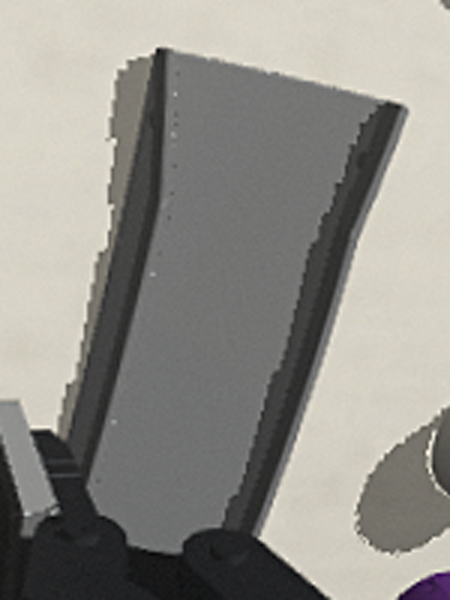

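```bash
python3 - <<'E'
from h import *
import pickle
m=pickle.load(open("m5.pkl","rb"))
e=lambda u,v,z:onz("wrist",190+u/4-.375,40+v/4-.375,z,m)
L=[e(128,300,.014),e(138,400,.014),e(145,500,.014),e(152,590,.014)]; R=[e(383,300,.014),e(385,400,.014),e(388,500,.014),e(390,590,.014)]
for a,b in zip(L,R): print(a.round(4),b.round(4),((a+b)/2).round(4),np.linalg.norm((a-b)[:2]).round(4))
print("mouth",e(90,102,.004).round(4),e(410,82,.004).round(4))
e=lambda u,v,z:onz("wrist",370+u/3-.375,110+v/3-.375,z,m)
print("L mouth", e(165,52,.004),e(390,102,.004))
for a,b in [((150,210),(350,240)),((130,300),(325,320)),((95,430),(280,450))]: print(e(*a,.014).round(4),e(*b,.014).round(4))
E
```

```text
[ 0.4516 -0.2896  0.014 ] [ 0.4489 -0.2376  0.014 ] [ 0.4503 -0.2636  0.014 ] 0.0521
[ 0.472  -0.2867  0.014 ] [ 0.4688 -0.2357  0.014 ] [ 0.4704 -0.2612  0.014 ] 0.051
[ 0.4928 -0.2847  0.014 ] [ 0.489  -0.2338  0.014 ] [ 0.4909 -0.2592  0.014 ] 0.051
[ 0.5122 -0.283   0.014 ] [ 0.5078 -0.2322  0.014 ] [ 0.51   -0.2576  0.014 ] 0.0509
mouth [ 0.4102 -0.3041  0.004 ] [ 0.4042 -0.2369  0.004 ]
L mouth [ 0.44709297 -0.12174252  0.004     ] [ 0.45040344 -0.04362319  0.004     ]
[ 0.491  -0.1225  0.014 ] [ 0.4932 -0.0548  0.014 ]
[ 0.518  -0.1235  0.014 ] [ 0.5193 -0.057   0.014 ]
[ 0.5604 -0.1261  0.014 ] [ 0.565  -0.0603  0.014 ]
```

```bash
python3 - <<'E'
from h import *
rel([.53,-.2557,.055],Rt(5.4))
E
```

```text
t 4.9 pos [ 0.5145 -0.2014  0.1292] open 0.498 F [-0.11  0.51 -0.32]
xyz cm [ 7.42 -5.55  1.03] w [-0.0005  0.0006 -0.0003]  rows lin 2.2366925359098615 rot 0.0066929182987872276
```

>>> send_rows:
  motion:
    - {"x": 3, "y": -5.5, "z": 1, "wx": 0, "wy": 0, "wz": 0, "gripper": 0.2}
    - {"x": 3, "y": -5.5, "z": 1, "wx": 0, "wy": 0, "wz": 0, "gripper": 0.2}
    - {"x": 7.4, "y": -5.5, "z": 1, "wx": 0, "wy": 0, "wz": 0, "gripper": 0.2}
    - {"x": 7.4, "y": -5.5, "z": 1, "wx": 0, "wy": 0, "wz": 0, "gripper": 0.2}
    - {"x": 7.4, "y": -5.5, "z": 1, "wx": 0, "wy": 0, "wz": 0, "gripper": 0.2}

```text
clock: 5.32
eef_pos: [0.5286, -0.2523, 0.0535]
ee_rot: [[-0.004, -0.098, 0.995], [0.003, 0.995, 0.098], [-1.0, 0.003, -0.004]]
ft_force: [0.9, -0.3, 0.1]
opening: 0.498
```

```bash
python3 - <<'E'
from h import *
import pickle
im,m=snap("wrist","pics/w6.png"); pickle.dump(m,open("m6.pkl","wb"))
rel([.53,-.2557,.0355],Rt(5.4)); print(env.get_state()['q'].round(1))
E
```

```text
t 5.37 pos [ 0.5302 -0.2525  0.0554] open 0.496 F [0.54 0.84 0.28]
xyz cm [ 1.98 -0.32 -0.05] w [ 0.0048  0.     -0.0016]  rows lin 0.48229597295480414 rot 0.04023950790466079
[ 53.1  39.6 -44.  107.2  36.3  48.3  86. ]
```

View pics/w6.png

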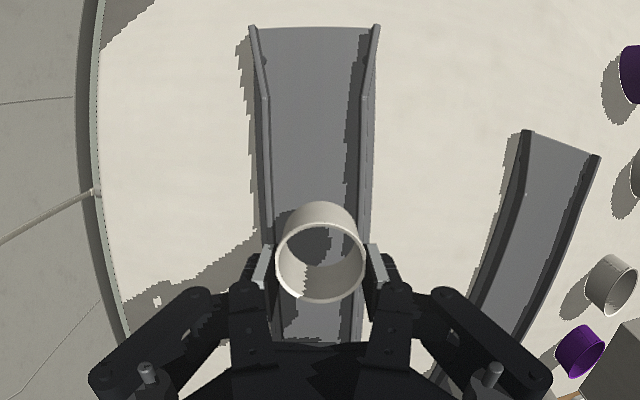

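>>> send_rows:
  motion:
    - {"x": 0.6, "y": -0.3, "z": 0, "wx": 0, "wy": 0, "wz": 0, "gripper": 0.2}
    - {"x": 1.4, "y": -0.3, "z": 0, "wx": 0, "wy": 0, "wz": 0, "gripper": 0.2}
    - {"x": 1.9, "y": -0.3, "z": 0, "wx": 0, "wy": 0, "wz": 0, "gripper": 0.2}
    - {"x": 1.9, "y": -0.3, "z": 0, "wx": 0, "wy": 0, "wz": 0, "gripper": 0.2}
    - {"x": 1.9, "y": -0.3, "z": 0, "wx": 0, "wy": 0, "wz": 0, "gripper": 0.2}

```text
clock: 5.78
eef_pos: [0.5299, -0.258, 0.0359]
ee_rot: [[-0.0, -0.095, 0.995], [-0.0, 0.995, 0.095], [-1.0, -0.0, -0.0]]
ft_force: [0.1, 1.3, 0.1]
opening: 0.501
```

```bash
python3 - <<'E'
from h import *
im,m=snap("wrist","pics/w7.png")
rel([.53,-.2557,.0355],Rt(5.4))
E
```

```text
t 5.83 pos [ 0.5301 -0.2581  0.0362] open 0.5 F [-1.23  0.76  0.62]
xyz cm [0.07 0.24 0.02] w [0.0011 0.0004 0.0002]  rows lin 0.05932198517252468 rot 0.009370981085056893
```

View pics/w7.png

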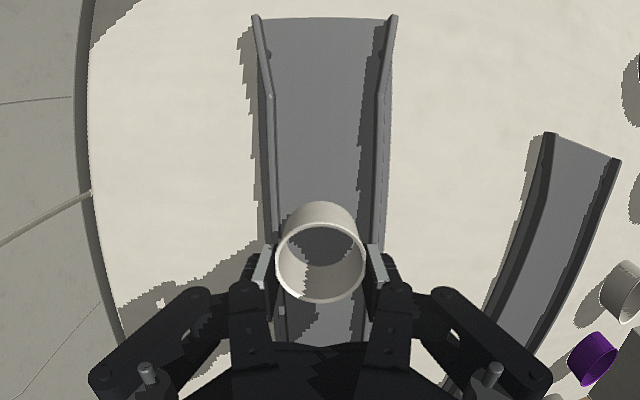

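>>> send_rows:
  motion:
    - {"x": 0.1, "y": 0.2, "z": 0, "wx": 0, "wy": 0, "wz": 0, "gripper": 0.2}
    - {"x": 0.1, "y": 0.2, "z": 0, "wx": 0, "wy": 0, "wz": 0, "gripper": 0.2}
    - {"x": 0.1, "y": 0.2, "z": 0, "wx": 0, "wy": 0, "wz": 0, "gripper": -0.35}
    - {"x": 0.1, "y": 0.2, "z": 0, "wx": 0, "wy": 0, "wz": 0, "gripper": -0.35}
    - {"x": 0.1, "y": 0.2, "z": 0, "wx": 0, "wy": 0, "wz": 0, "gripper": -0.35}
    - {"x": -4, "y": 0.2, "z": 0, "wx": 0, "wy": 0, "wz": 0, "gripper": -0.35}
    - {"x": -8, "y": 0.2, "z": 0, "wx": 0, "wy": 0, "wz": 0, "gripper": -0.35}
    - {"x": -10, "y": 0.2, "z": 0, "wx": 0, "wy": 0, "wz": 0, "gripper": -0.35}

```text
clock: 6.5
eef_pos: [0.5318, -0.256, 0.1399]
ee_rot: [[0.005, -0.096, 0.995], [-0.001, 0.995, 0.096], [-1.0, -0.002, 0.005]]
ft_force: [0.5, -0.5, -0.1]
opening: 0.673
```

```bash
python3 - <<'E'
from h import *
im,m=snap("wrist","pics/w8.png")
rel([.458,.2126,.13],Rt(0))
E
```

```text
t 6.55 pos [ 0.5335 -0.2565  0.1428] open 0.673 F [1.25 0.15 1.93]
xyz cm [ 1.02 47.42 -3.06] w [0.0955 0.0094 0.0044]  rows lin 11.398578967905069 rot 0.7685823734945255
```

View pics/w8.png

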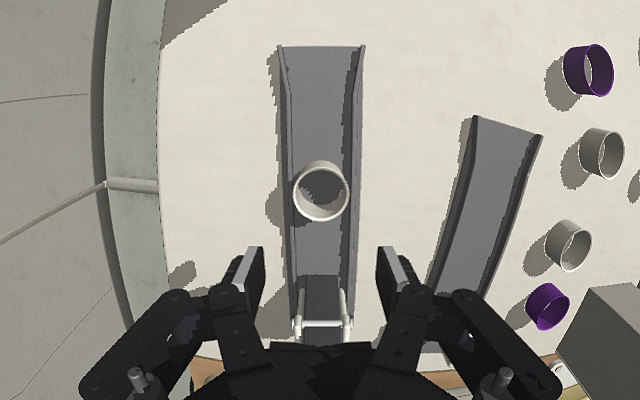

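>>> send_rows:
  motion:
    - {"x": 1, "y": 47.5, "z": -2.9, "wx": 0.095, "wy": 0, "wz": 0, "gripper": -0.35}
    - {"x": 1, "y": 47.5, "z": -2.9, "wx": 0.095, "wy": 0, "wz": 0, "gripper": -0.35}
    - {"x": 1, "y": 47.5, "z": -2.9, "wx": 0.095, "wy": 0, "wz": 0, "gripper": -0.35}
    - {"x": 1, "y": 47.5, "z": -2.9, "wx": 0.095, "wy": 0, "wz": 0, "gripper": -0.35}
    - {"x": 1, "y": 47.5, "z": -2.9, "wx": 0.095, "wy": 0, "wz": 0, "gripper": -0.35}
    - {"x": 1, "y": 47.5, "z": -2.9, "wx": 0.095, "wy": 0, "wz": 0, "gripper": -0.35}
    - {"x": 1, "y": 47.5, "z": -2.9, "wx": 0.095, "wy": 0, "wz": 0, "gripper": -0.35}
    - {"x": 1, "y": 47.5, "z": -2.9, "wx": 0.095, "wy": 0, "wz": 0, "gripper": -0.35}

```text
clock: 7.22
eef_pos: [0.4772, 0.0746, 0.1289]
ee_rot: [[0.0, 0.0, 1.0], [-0.0, 1.0, -0.0], [-1.0, -0.0, 0.0]]
ft_force: [0.9, 1.0, -0.4]
opening: 0.677
```

```bash
python3 - <<'E'
from h import *
rel([.4595,.2145,.08],Rt(0))
E
```

```text
t 7.22 pos [0.4772 0.0746 0.1289] open 0.677 F [ 0.88  0.95 -0.37]
xyz cm [ 4.88 13.99 -1.77] w [-0.0002  0.0004  0.0004]  rows lin 3.5782243456826226 rot 0.004770540682881036
```

>>> send_rows:
  motion:
    - {"x": 0, "y": 13.9, "z": -1.8, "wx": 0, "wy": 0, "wz": 0, "gripper": -0.35}
    - {"x": 0, "y": 13.9, "z": -1.8, "wx": 0, "wy": 0, "wz": 0, "gripper": -0.35}
    - {"x": 4.9, "y": 13.9, "z": -1.8, "wx": 0, "wy": 0, "wz": 0, "gripper": -0.35}
    - {"x": 4.9, "y": 13.9, "z": -1.8, "wx": 0, "wy": 0, "wz": 0, "gripper": -0.35}
    - {"x": 4.9, "y": 13.9, "z": -1.8, "wx": 0, "wy": 0, "wz": 0, "gripper": -0.35}
    - {"x": 4.9, "y": 13.9, "z": -1.8, "wx": 0, "wy": 0, "wz": 0, "gripper": -0.35}
    - {"x": 4.9, "y": 13.9, "z": -1.8, "wx": 0, "wy": 0, "wz": 0, "gripper": -0.35}

```text
clock: 7.8
eef_pos: [0.46, 0.2115, 0.0798]
ee_rot: [[-0.0, 0.0, 1.0], [-0.001, 1.0, -0.0], [-1.0, -0.001, -0.0]]
ft_force: [0.2, -1.0, 1.0]
opening: 0.675
```

```bash
python3 - <<'E'
from h import *
im,m=snap("wrist","pics/w9.png"); print(proj("wrist",[.4595,.2145,.034]))
rel([.4595,.2145,.028],Rt(0)); print(env.get_state()['q'].round(1))
E
```

```text
[326.86295249 229.89094405]
t 7.85 pos [0.4605 0.2109 0.0802] open 0.677 F [-0.18 -1.31  0.33]
xyz cm [ 5.22  0.37 -0.11] w [-0.0016  0.0007  0.0007]  rows lin 1.254296118608823 rot 0.014819448972840266
[  7.3  31.9 -47.2 117.1  33.3  45.   29.8]
```

View pics/w9.png

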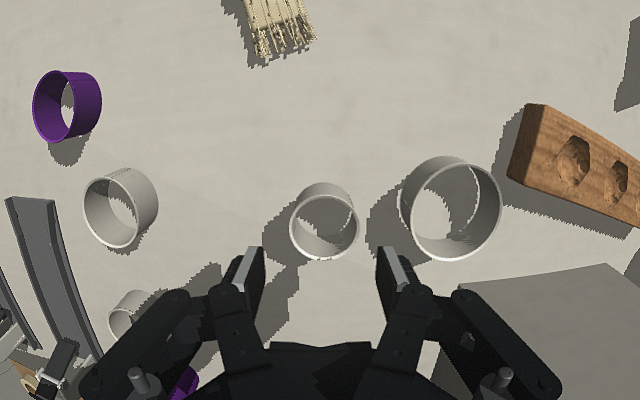

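>>> send_rows:
  motion:
    - {"x": 2.5, "y": 0.2, "z": -0.3, "wx": 0, "wy": 0, "wz": 0, "gripper": -0.35}
    - {"x": 4.9, "y": 0.2, "z": -0.3, "wx": 0, "wy": 0, "wz": 0, "gripper": -0.35}
    - {"x": 4.9, "y": 0.2, "z": -0.3, "wx": 0, "wy": 0, "wz": 0, "gripper": -0.35}
    - {"x": 4.9, "y": 0.2, "z": -0.3, "wx": 0, "wy": 0, "wz": 0, "gripper": 0.2}
    - {"x": 4.9, "y": 0.2, "z": -0.3, "wx": 0, "wy": 0, "wz": 0, "gripper": 0.2}
    - {"x": 4.9, "y": 0.2, "z": -0.3, "wx": 0, "wy": 0, "wz": 0, "gripper": 0.2}
    - {"x": 4.9, "y": 0.2, "z": -0.3, "wx": 0, "wy": 0, "wz": 0, "gripper": 0.2}

```text
clock: 8.43
eef_pos: [0.4579, 0.214, 0.0321]
ee_rot: [[0.002, 0.001, 1.0], [0.001, 1.0, -0.001], [-1.0, 0.001, 0.002]]
ft_force: [-0.1, 0.7, 0.0]
opening: 0.489
```

```bash
python3 - <<'E'
from h import *
rel([.46,-.2624,.13],Rt(5.4))
E
```

```text
t 8.43 pos [0.4579 0.214  0.0321] open 0.489 F [-0.11  0.7   0.  ]
xyz cm [ -9.83 -47.64   0.27] w [-0.0949  0.0024 -0.0007]  rows lin 11.664287487693711 rot 0.7599772231960018
```

>>> send_rows:
  motion:
    - {"x": -4, "y": 0, "z": 0, "wx": 0, "wy": 0, "wz": 0, "gripper": 0.2}
    - {"x": -8, "y": 0, "z": 0, "wx": 0, "wy": 0, "wz": 0, "gripper": 0.2}
    - {"x": -9.8, "y": -47.6, "z": 1, "wx": -0.095, "wy": 0, "wz": 0, "gripper": 0.2}
    - {"x": -9.8, "y": -47.6, "z": 1, "wx": -0.095, "wy": 0, "wz": 0, "gripper": 0.2}
    - {"x": -9.8, "y": -47.6, "z": 1, "wx": -0.095, "wy": 0, "wz": 0, "gripper": 0.2}
    - {"x": -9.8, "y": -47.6, "z": 1, "wx": -0.095, "wy": 0, "wz": 0, "gripper": 0.2}
    - {"x": -9.8, "y": -47.6, "z": 1, "wx": -0.095, "wy": 0, "wz": 0, "gripper": 0.2}
    - {"x": -9.8, "y": -47.6, "z": 1, "wx": -0.095, "wy": 0, "wz": 0, "gripper": 0.2}

```text
clock: 9.1
eef_pos: [0.4621, -0.0379, 0.1213]
ee_rot: [[0.002, -0.095, 0.995], [-0.001, 0.995, 0.095], [-1.0, -0.001, 0.002]]
ft_force: [1.0, -0.5, -0.7]
opening: 0.497
```

```bash
python3 - <<'E'
from h import *
rel([.465,-.262,.13],Rt(5.4))
E
```

```text
t 9.1 pos [ 0.4621 -0.0379  0.1213] open 0.497 F [ 1.01 -0.55 -0.73]
xyz cm [ -0.85 -22.34  -1.85] w [0.0011 0.0016 0.0011]  rows lin 5.379267931797789 rot 0.01751538673748513
```

>>> send_rows:
  motion:
    - {"x": -0.8, "y": -22.2, "z": -1.4, "wx": 0, "wy": 0, "wz": 0, "gripper": 0.2}
    - {"x": -0.8, "y": -22.2, "z": -1.4, "wx": 0, "wy": 0, "wz": 0, "gripper": 0.2}
    - {"x": -0.8, "y": -22.2, "z": -1.4, "wx": 0, "wy": 0, "wz": 0, "gripper": 0.2}
    - {"x": -0.8, "y": -22.2, "z": -1.4, "wx": 0, "wy": 0, "wz": 0, "gripper": 0.2}
    - {"x": -0.8, "y": -22.2, "z": -1.4, "wx": 0, "wy": 0, "wz": 0, "gripper": 0.2}
    - {"x": 6, "y": -22.2, "z": -1.4, "wx": 0, "wy": 0, "wz": 0, "gripper": 0.2}
    - {"x": 6, "y": -22.2, "z": -1.4, "wx": 0, "wy": 0, "wz": 0, "gripper": 0.2}
    - {"x": 6, "y": -22.2, "z": -1.4, "wx": 0, "wy": 0, "wz": 0, "gripper": 0.2}

```text
clock: 9.77
eef_pos: [0.4655, -0.2598, 0.0564]
ee_rot: [[-0.008, -0.091, 0.996], [0.003, 0.996, 0.091], [-1.0, 0.004, -0.007]]
ft_force: [-1.2, 0.5, -1.0]
opening: 0.498
```

```bash
python3 - <<'E'
from h import *
im,m=snap("wrist","pics/w10.png")
rel([.47,-.2614,.0355],Rt(5.4)); print(env.get_state()['q'].round(1))
E
```

```text
t 9.82 pos [ 0.4675 -0.2582  0.0589] open 0.498 F [-0.03 -0.3  -0.41]
xyz cm [ 2.33 -0.35  0.23] w [-0.0006 -0.0038 -0.0026]  rows lin 0.5684902318564339 rot 0.03717594779748967
[ 58.8  35.9 -45.5 114.1  35.9  45.3  87.5]
```

View pics/w10.png

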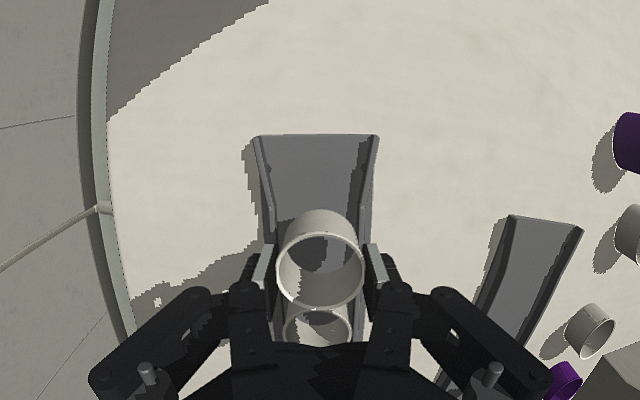

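>>> send_rows:
  motion:
    - {"x": 0.8, "y": -0.2, "z": 0, "wx": 0, "wy": 0, "wz": 0, "gripper": 0.2}
    - {"x": 1.6, "y": -0.2, "z": 0, "wx": 0, "wy": 0, "wz": 0, "gripper": 0.2}
    - {"x": 2.2, "y": -0.2, "z": 0, "wx": 0, "wy": 0, "wz": 0, "gripper": 0.2}
    - {"x": 2.3, "y": -0.2, "z": 0, "wx": 0, "wy": 0, "wz": 0, "gripper": 0.2}
    - {"x": 2.3, "y": -0.2, "z": 0, "wx": 0, "wy": 0, "wz": 0, "gripper": 0.2}

```text
clock: 10.23
eef_pos: [0.4697, -0.2596, 0.0375]
ee_rot: [[0.0, -0.096, 0.995], [-0.0, 0.995, 0.096], [-1.0, -0.0, 0.0]]
ft_force: [-0.5, 0.5, -0.3]
opening: 0.499
```

```bash
python3 - <<'E'
from h import *
im,m=snap("wrist","pics/w11.png")
rel([.47,-.2614,.0355],Rt(5.4))
for n in("scene","top"):
  im,_=snap(n,f"pics/{n}1.png")
a=cv2.imread("pics/scene1.png")[130:210,320:440]; cv2.imwrite("pics/scene1c.png",cv2.resize(a,None,fx=6,fy=6,interpolation=cv2.INTER_CUBIC))
E
```

```text
t 10.28 pos [ 0.4699 -0.2597  0.0377] open 0.498 F [ 0.44  0.18 -0.14]
xyz cm [ 0.22 -0.17 -0.01] w [0.0018 0.0006 0.0005]  rows lin 0.06720879158780484 rot 0.0157198803413418
```

View pics/w11.png

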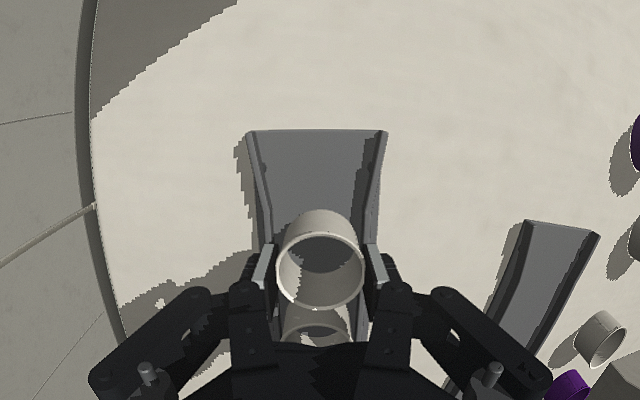

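View pics/scene1c.png

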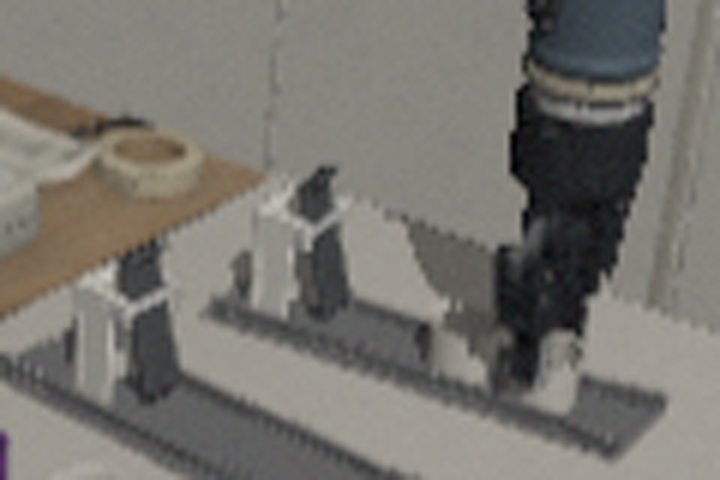

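```bash
python3 - <<'E'
from h import *
for n,u,v in (("S",328,315),("L",153,400)): 
    print(n,onz("scene",320+u/6-.4,130+v/6-.4,.016).round(4))
im=cv2.imread("pics/w8.png")[255:345,270:380]; cv2.imwrite("pics/w8c.png",cv2.resize(im,None,fx=6,fy=6,interpolation=cv2.INTER_CUBIC))
E
```

```text
S [ 0.6101 -0.2372  0.016 ]
L [ 0.6226 -0.0813  0.016 ]
```

View pics/w8c.png

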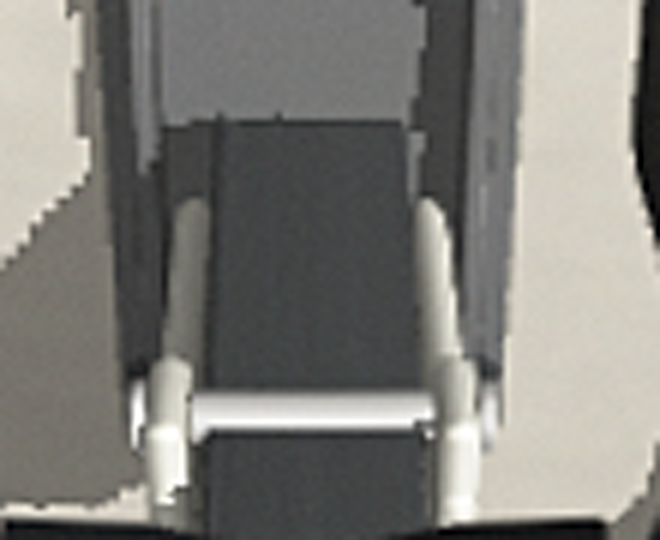

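>>> send_rows:
  motion:
    - {"x": 0.2, "y": -0.15, "z": 0, "wx": 0, "wy": 0, "wz": 0, "gripper": 0.2}
    - {"x": 0.2, "y": -0.15, "z": 0, "wx": 0, "wy": 0, "wz": 0, "gripper": 0.2}
    - {"x": 0.2, "y": -0.15, "z": 0, "wx": 0, "wy": 0, "wz": 0, "gripper": -0.35}
    - {"x": 0.2, "y": -0.15, "z": 0, "wx": 0, "wy": 0, "wz": 0, "gripper": -0.35}
    - {"x": 0.2, "y": -0.15, "z": 0, "wx": 0, "wy": 0, "wz": 0, "gripper": -0.35}
    - {"x": -4, "y": -0.15, "z": 0, "wx": 0, "wy": 0, "wz": 0, "gripper": -0.35}
    - {"x": -4.5, "y": -0.15, "z": -3, "wx": 0, "wy": 0, "wz": 0, "gripper": 1}
    - {"x": -4.5, "y": -0.15, "z": -4.6, "wx": 0, "wy": 0, "wz": 0, "gripper": 1}

```text
clock: 11.05
eef_pos: [0.4239, -0.2664, 0.0841]
ee_rot: [[0.002, -0.095, 0.995], [-0.002, 0.995, 0.095], [-1.0, -0.002, 0.002]]
ft_force: [-1.3, -0.8, -0.8]
opening: 0.402
```

```bash
python3 - <<'E'
from h import *
im,m=snap("wrist","pics/w12.png"); 
rel([.424,-.2658,.03],Rt(5.4)); print(env.get_state()['q'].round(1))
E
```

```text
t 11.1 pos [ 0.4193 -0.2669  0.0825] open 0.316 F [-4.42 -0.34 -0.95]
xyz cm [5.25 0.07 0.51] w [-0.001  -0.0049  0.0014]  rows lin 1.2639417983473087 rot 0.04163935612630658
[ 65.2  31.3 -48.2 118.1  33.4  45.2  91.8]
```

View pics/w12.png

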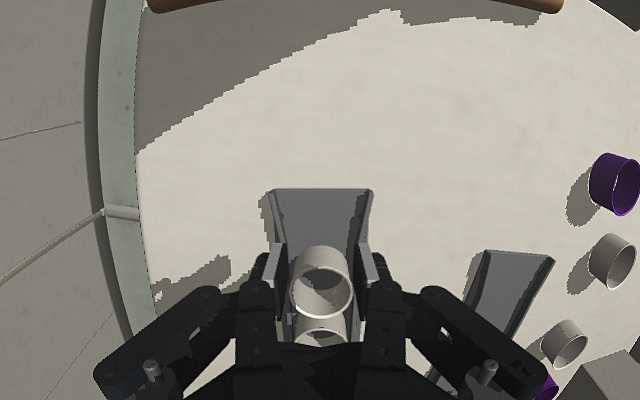

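>>> send_rows:
  motion:
    - {"x": 0, "y": 0, "z": -0.2, "wx": 0, "wy": 0, "wz": 0, "gripper": 1}
    - {"x": 0, "y": 0, "z": -0.2, "wx": 0, "wy": 0, "wz": 0, "gripper": 1}
    - {"x": 3, "y": 0, "z": -0.2, "wx": 0, "wy": 0, "wz": 0, "gripper": 1}
    - {"x": 5.7, "y": 0, "z": -0.2, "wx": 0, "wy": 0, "wz": 0, "gripper": 1}
    - {"x": 5.7, "y": 0, "z": -0.2, "wx": 0, "wy": 0, "wz": 0, "gripper": 1}
    - {"x": 5.7, "y": 0, "z": -0.2, "wx": 0, "wy": 0, "wz": 0, "gripper": 1}

```text
clock: 11.6
eef_pos: [0.4222, -0.2651, 0.0245]
ee_rot: [[-0.002, -0.096, 0.995], [0.002, 0.995, 0.096], [-1.0, 0.002, -0.001]]
ft_force: [1.4, 0.0, 0.3]
opening: 0.001
```

```bash
python3 - <<'E'
from h import *
im,m=snap("wrist","pics/w13.png"); 
rel([.495,-.259,.028],Rt(5.4)); print(env.get_state()['q'].round(1))
E
```

```text
t 11.65 pos [ 0.4231 -0.2655  0.0256] open -0.004 F [ 1.35 -0.26  0.37]
xyz cm [-0.23 -0.04  7.22] w [ 0.0023  0.0008 -0.0008]  rows lin 1.7334370921974662 rot 0.020090665971564153
[ 60.8  36.2 -43.2 119.7  39.5  39.2  86.6]
```

View pics/w13.png

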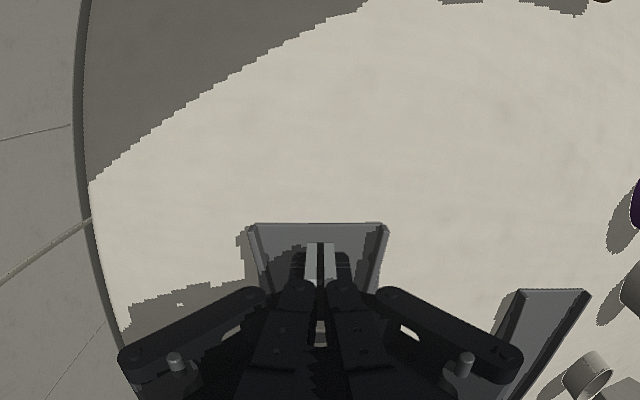

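>>> send_rows:
  motion:
    - {"x": -0.1, "y": 0, "z": 1, "wx": 0, "wy": 0, "wz": 0, "gripper": 1}
    - {"x": -0.1, "y": 0, "z": 2, "wx": 0, "wy": 0, "wz": 0, "gripper": 1}
    - {"x": -0.1, "y": 0, "z": 3, "wx": 0, "wy": 0, "wz": 0, "gripper": 1}
    - {"x": -0.1, "y": 0, "z": 4, "wx": 0, "wy": 0, "wz": 0, "gripper": 1}
    - {"x": -0.1, "y": 0, "z": 5, "wx": 0, "wy": 0, "wz": 0, "gripper": 1}
    - {"x": -0.1, "y": 0, "z": 6, "wx": 0, "wy": 0, "wz": 0, "gripper": 1}
    - {"x": -0.1, "y": 0, "z": 6.8, "wx": 0, "wy": 0, "wz": 0, "gripper": 1}
    - {"x": -0.1, "y": 0, "z": 7.2, "wx": 0, "wy": 0, "wz": 0, "gripper": 1}

```text
clock: 12.32
eef_pos: [0.4953, -0.2589, 0.0265]
ee_rot: [[0.001, -0.096, 0.995], [0.0, 0.995, 0.096], [-1.0, 0.0, 0.001]]
ft_force: [-0.6, 0.4, 1.2]
opening: 0.001
```

```bash
cat > sc.py <<'E'
from h import *
import sys
k=sys.argv[1]; x0,y0,x1,y1=map(int,sys.argv[2:6])
im,_=snap("scene",f"pics/s{k}.png")
a=im[y0:y1,x0:x1]; cv2.imwrite(f"pics/s{k}c.png",cv2.resize(a,None,fx=6,fy=6,interpolation=cv2.INTER_CUBIC))
im,m=snap("wrist",f"pics/w{k}.png")
s=env.get_state(); print(round(s['clock'],2),s['eef_pos'].round(4),s['ft_force'].round(2),s['opening'].round(3))
E
python3 sc.py 14 340 150 440 210
```

```text
Traceback (most recent call last):
  File "sc.py", line 7, in <module>
    s=env.get_state(); print(round(s['clock'],2),s['eef_pos'].round(4),s['ft_force'].round(2),s['opening'].round(3))
                                                                                              ^^^^^^^^^^^^^^^^^^
AttributeError: 'float' object has no attribute 'round'
```

View pics/s14c.png

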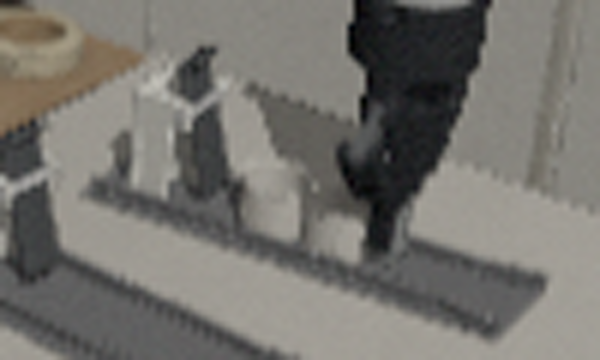

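View pics/w14.png

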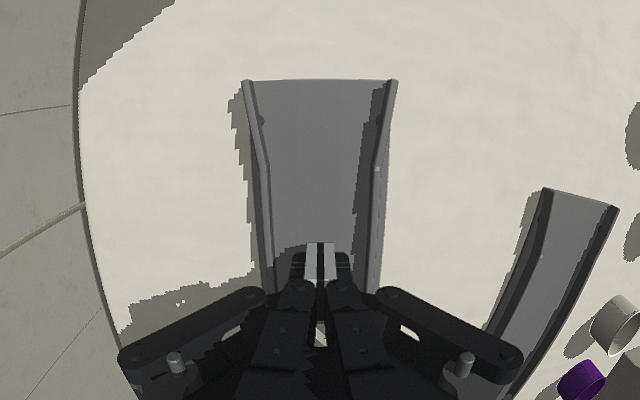

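>>> send_rows:
  motion:
    - {"x": 0, "y": 0, "z": 0.2, "wx": 0, "wy": 0, "wz": 0, "gripper": 1}
    - {"x": 0, "y": 0, "z": 0.4, "wx": 0, "wy": 0, "wz": 0, "gripper": 1}
    - {"x": 0, "y": 0, "z": 0.6, "wx": 0, "wy": 0, "wz": 0, "gripper": 1}
    - {"x": 0, "y": 0, "z": 0.8, "wx": 0, "wy": 0, "wz": 0, "gripper": 1}
    - {"x": 0, "y": 0, "z": 1.0, "wx": 0, "wy": 0, "wz": 0, "gripper": 1}
    - {"x": 0, "y": 0, "z": 1.2, "wx": 0, "wy": 0, "wz": 0, "gripper": 1}

```text
clock: 12.92
eef_pos: [0.5055, -0.2582, 0.0263]
ee_rot: [[-0.0, -0.095, 0.995], [-0.0, 0.995, 0.095], [-1.0, -0.0, -0.0]]
ft_force: [-0.9, 0.5, -1.0]
opening: -0.0
```

```bash
sed -i "s/s\['opening'\].round(3)/round(s['opening'],3)/" sc.py; python3 sc.py 15 340 150 440 210
```

```text
13.02 [ 0.506  -0.2581  0.0264] [-0.   -0.48 -0.37] 0.001
```

View pics/s15c.png

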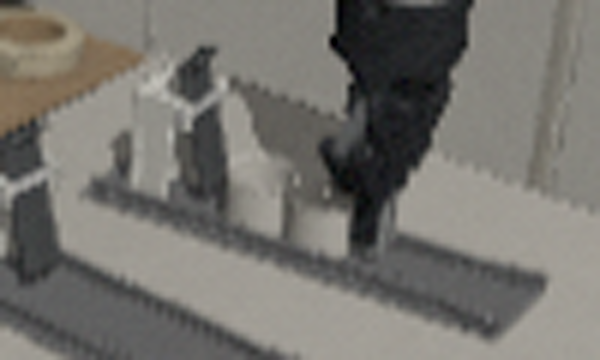

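Near the catch now, no force yet. I'll go on in 1 mm rows with short calls.

>>> send_rows:
  motion:
    - {"x": 0, "y": 0, "z": 0.1, "wx": 0, "wy": 0, "wz": 0, "gripper": 1}
    - {"x": 0, "y": 0, "z": 0.2, "wx": 0, "wy": 0, "wz": 0, "gripper": 1}
    - {"x": 0, "y": 0, "z": 0.3, "wx": 0, "wy": 0, "wz": 0, "gripper": 1}
    - {"x": 0, "y": 0, "z": 0.4, "wx": 0, "wy": 0, "wz": 0, "gripper": 1}
    - {"x": 0, "y": 0, "z": 0.5, "wx": 0, "wy": 0, "wz": 0, "gripper": 1}

```text
clock: 13.43
eef_pos: [0.5106, -0.2577, 0.0263]
ee_rot: [[0.0, -0.095, 0.995], [-0.0, 0.995, 0.095], [-1.0, -0.0, 0.0]]
ft_force: [-0.6, 0.8, 0.6]
opening: 0.001
```

```bash
cat > st.py <<'E'
from h import *
s=env.get_state(); print(round(s['clock'],2),s['eef_pos'].round(4),s['ft_force'].round(2))
E
python3 st.py
```

```text
13.43 [ 0.5106 -0.2577  0.0263] [-0.59  0.75  0.65]
```

>>> send_rows:
  motion:
    - {"x": 0, "y": 0, "z": 0.1, "wx": 0, "wy": 0, "wz": 0, "gripper": 1}
    - {"x": 0, "y": 0, "z": 0.2, "wx": 0, "wy": 0, "wz": 0, "gripper": 1}
    - {"x": 0, "y": 0, "z": 0.3, "wx": 0, "wy": 0, "wz": 0, "gripper": 1}

```text
clock: 13.68
eef_pos: [0.5122, -0.2576, 0.0261]
ee_rot: [[-0.003, -0.095, 0.996], [-0.0, 0.996, 0.095], [-1.0, -0.0, -0.003]]
ft_force: [-4.9, -0.4, 3.5]
opening: 0.003
```

>>> send_rows:
  motion:
    - {"x": 0, "y": 0, "z": 0.1, "wx": 0, "wy": 0, "wz": 0, "gripper": 1}
    - {"x": 0, "y": 0, "z": 0.2, "wx": 0, "wy": 0, "wz": 0, "gripper": 1}
    - {"x": 0, "y": 0, "z": 0.3, "wx": 0, "wy": 0, "wz": 0, "gripper": 1}

```text
clock: 13.93
eef_pos: [0.5129, -0.2577, 0.0259]
ee_rot: [[-0.008, -0.094, 0.996], [-0.001, 0.996, 0.094], [-1.0, -0.0, -0.008]]
ft_force: [-11.0, -0.8, 8.8]
opening: 0.002
```

>>> send_rows:
  motion:
    - {"x": -0.1, "y": 0, "z": 0.1, "wx": 0, "wy": 0, "wz": 0, "gripper": 1}
    - {"x": -0.2, "y": 0, "z": 0.2, "wx": 0, "wy": 0, "wz": 0, "gripper": 1}

```text
clock: 14.1
eef_pos: [0.5146, -0.2575, 0.0273]
ee_rot: [[-0.008, -0.094, 0.996], [-0.001, 0.996, 0.094], [-1.0, 0.0, -0.008]]
ft_force: [-8.2, -1.2, 2.3]
opening: -0.002
```

>>> send_rows:
  motion:
    - {"x": 0, "y": 0, "z": 0.1, "wx": 0, "wy": 0, "wz": 0, "gripper": 1}
    - {"x": 0, "y": 0, "z": 0.2, "wx": 0, "wy": 0, "wz": 0, "gripper": 1}

```text
clock: 14.27
eef_pos: [0.5174, -0.2573, 0.0274]
ee_rot: [[-0.006, -0.094, 0.996], [-0.001, 0.996, 0.094], [-1.0, 0.0, -0.006]]
ft_force: [-7.0, -0.2, 0.6]
opening: 0.003
```

>>> send_rows:
  motion:
    - {"x": 0, "y": 0, "z": 0.1, "wx": 0, "wy": 0, "wz": 0, "gripper": 1}
    - {"x": 0, "y": 0, "z": 0.2, "wx": 0, "wy": 0, "wz": 0, "gripper": 1}
    - {"x": 0, "y": 0, "z": 0.3, "wx": 0, "wy": 0, "wz": 0, "gripper": 1}
    - {"x": 0, "y": 0, "z": 0.4, "wx": 0, "wy": 0, "wz": 0, "gripper": 1}

```text
clock: 14.6
eef_pos: [0.5236, -0.2565, 0.028]
ee_rot: [[-0.002, -0.095, 0.995], [-0.0, 0.995, 0.095], [-1.0, 0.0, -0.002]]
ft_force: [-4.6, -0.5, -0.1]
opening: -0.001
```

>>> send_rows:
  motion:
    - {"x": 0, "y": 0, "z": 0.1, "wx": 0, "wy": 0, "wz": 0, "gripper": 1}
    - {"x": 0, "y": 0, "z": 0.2, "wx": 0, "wy": 0, "wz": 0, "gripper": 1}
    - {"x": 0, "y": 0, "z": 0.3, "wx": 0, "wy": 0, "wz": 0, "gripper": 1}

```text
clock: 14.85
eef_pos: [0.5288, -0.2559, 0.0287]
ee_rot: [[0.003, -0.095, 0.995], [0.0, 0.995, 0.095], [-1.0, -0.0, 0.003]]
ft_force: [-1.0, -0.9, 0.1]
opening: 0.0
```

```bash
python3 sc.py 16 340 150 440 210
```

```text
14.95 [ 0.529  -0.2558  0.0288] [ 0.54  0.09 -0.13] -0.003
```

View pics/s16c.png

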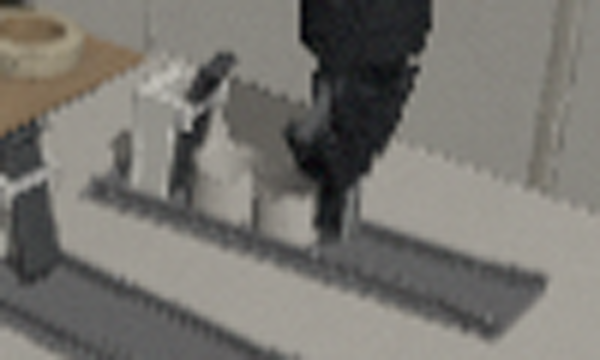

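>>> send_rows:
  motion:
    - {"x": 0, "y": 0, "z": -1.5, "wx": 0, "wy": 0, "wz": 0, "gripper": 1}
    - {"x": 0, "y": 0, "z": -4, "wx": 0, "wy": 0, "wz": 0, "gripper": 1}
    - {"x": -4, "y": 0, "z": -4, "wx": 0, "wy": 0, "wz": 0, "gripper": 1}
    - {"x": -8, "y": 0, "z": -4, "wx": 0, "wy": 0, "wz": 0, "gripper": 0}
    - {"x": -12, "y": 0, "z": -4, "wx": 0, "wy": 0, "wz": 0, "gripper": -0.7}
    - {"x": -14, "y": 0, "z": -2, "wx": 0, "wy": 0, "wz": 0, "gripper": -0.7}
    - {"x": -14, "y": 0, "z": -1, "wx": 0, "wy": 0, "wz": 0, "gripper": -0.7}
    - {"x": -14, "y": 0, "z": -1, "wx": 0, "wy": 0, "wz": 0, "gripper": -0.7}

```text
clock: 15.62
eef_pos: [0.5211, -0.2565, 0.1705]
ee_rot: [[0.007, -0.096, 0.995], [-0.001, 0.995, 0.096], [-1.0, -0.002, 0.007]]
ft_force: [-1.1, 0.1, -0.0]
opening: 0.71
```

```bash
python3 sc.py 17 340 150 440 210; python3 - <<'E'
from h import *
a=cv2.imread("pics/w17.png")[100:340,240:400]; cv2.imwrite("pics/w17c.png",cv2.resize(a,None,fx=2.5,fy=2.5,interpolation=cv2.INTER_CUBIC))
rel([.565,.043,.10],Rt(0))
E
```

```text
15.72 [ 0.5172 -0.2566  0.1674] [-0.62  0.18 -0.46] 0.847
t 15.72 pos [ 0.5172 -0.2566  0.1674] open 0.847 F [-0.62  0.18 -0.46]
xyz cm [ 6.76 29.36  7.64] w [ 0.0961 -0.001  -0.0007]  rows lin 7.45285122629023 rot 0.769280080225211
```

View pics/w17c.png

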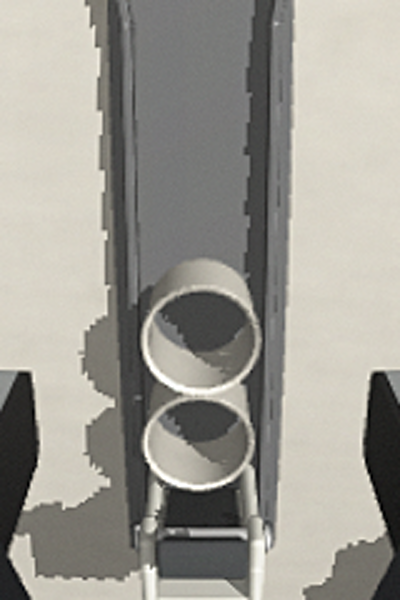

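View pics/s17c.png

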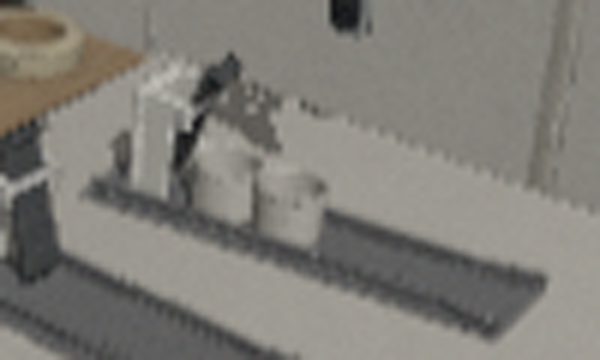

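```bash
python3 - <<'E'
from h import *
e=lambda u,v:onz("wrist",240+u/2.5-.3,100+v/2.5-.3,.038)
pts=[(200,287),(200,397),(200,394),(200,491)]
P=[e(*p) for p in pts]
for p in P: print(p.round(4))
print(np.linalg.norm(P[1]-P[0]),np.linalg.norm(P[3]-P[2]),P[2]-P[1], np.linalg.norm(P[3]-P[0]))
E
```

```text
[ 0.5377 -0.2555  0.038 ]
[ 0.5823 -0.2512  0.038 ]
[ 0.581  -0.2514  0.038 ]
[ 0.6264 -0.247   0.038 ]
0.04480739728064025 0.045572693320118485 [-0.00130157 -0.00012492  0.        ] 0.08907253942360474
```

>>> send_rows:
  motion:
    - {"x": 1, "y": 29.4, "z": 7.6, "wx": 0.096, "wy": 0, "wz": 0, "gripper": -0.7}
    - {"x": 1, "y": 29.4, "z": 7.6, "wx": 0.096, "wy": 0, "wz": 0, "gripper": -0.7}
    - {"x": 1, "y": 29.4, "z": 7.6, "wx": 0.096, "wy": 0, "wz": 0, "gripper": -0.7}
    - {"x": 1, "y": 29.4, "z": 7.6, "wx": 0.096, "wy": 0, "wz": 0, "gripper": -0.7}
    - {"x": 1, "y": 29.4, "z": 7.6, "wx": 0.096, "wy": 0, "wz": 0, "gripper": -0.7}
    - {"x": 7, "y": 29.4, "z": 7.6, "wx": 0.096, "wy": 0, "wz": 0, "gripper": -0.7}
    - {"x": 7, "y": 29.4, "z": 7.6, "wx": 0.096, "wy": 0, "wz": 0, "gripper": -0.7}
    - {"x": 7, "y": 29.4, "z": 7.6, "wx": 0.096, "wy": 0, "wz": 0, "gripper": -0.7}

```text
clock: 16.38
eef_pos: [0.5631, 0.0456, 0.0955]
ee_rot: [[-0.004, -0.002, 1.0], [0.001, 1.0, 0.002], [-1.0, 0.001, -0.004]]
ft_force: [-0.6, 0.7, 0.4]
opening: 0.85
```

>>> send_rows:
  motion:
    - {"x": 0, "y": 0, "z": 0, "wx": 0, "wy": 0, "wz": 0, "gripper": -0.7}
    - {"x": 0, "y": 0, "z": 0, "wx": 0, "wy": 0, "wz": 0, "gripper": -0.7}

```text
clock: 16.55
eef_pos: [0.563, 0.0444, 0.096]
ee_rot: [[-0.005, -0.004, 1.0], [0.0, 1.0, 0.004], [-1.0, 0.0, -0.005]]
ft_force: [0.2, -1.3, -0.5]
opening: 0.848
```

```bash
python3 - <<'E'
from h import *
im,m=snap("wrist","pics/w18.png"); print(proj("wrist",[.565,.043,.034],m))
rel([.565,.043,.028],Rt(0)); print(env.get_state()['q'].round(1))
E
```

```text
[318.79418212 224.83784844]
t 16.6 pos [0.5639 0.0426 0.0968] open 0.845 F [ 0.88 -1.07  0.2 ]
xyz cm [6.88 0.05 0.13] w [ 0.0004 -0.0032  0.0007]  rows lin 1.6508209196103556 rot 0.02671396839516003
[ 26.   35.1 -46.9 108.7  32.7  50.8  52.6]
```

View pics/w18.png

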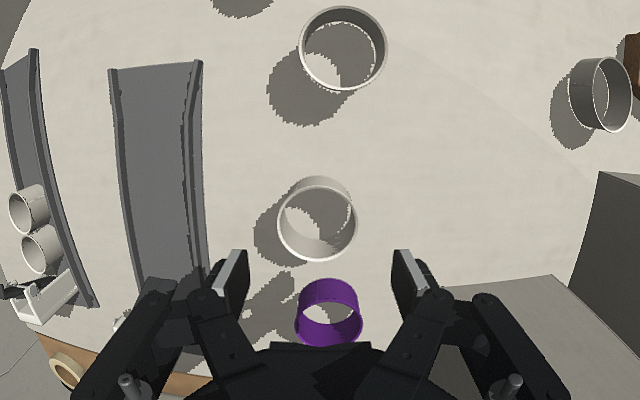

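>>> send_rows:
  motion:
    - {"x": 4, "y": 0, "z": 0.1, "wx": 0, "wy": 0, "wz": 0, "gripper": -0.7}
    - {"x": 6.7, "y": 0, "z": 0.1, "wx": 0, "wy": 0, "wz": 0, "gripper": -0.7}
    - {"x": 6.7, "y": 0, "z": 0.1, "wx": 0, "wy": 0, "wz": 0, "gripper": -0.7}
    - {"x": 6.7, "y": 0, "z": 0.1, "wx": 0, "wy": 0, "wz": 0, "gripper": 0}
    - {"x": 6.7, "y": 0, "z": 0.1, "wx": 0, "wy": 0, "wz": 0, "gripper": 0}
    - {"x": 6.7, "y": 0, "z": 0.1, "wx": 0, "wy": 0, "wz": 0, "gripper": 0}
    - {"x": 6.7, "y": 0, "z": 0.1, "wx": 0, "wy": 0, "wz": 0, "gripper": 0}

```text
clock: 17.18
eef_pos: [0.5673, 0.0427, 0.0331]
ee_rot: [[0.003, 0.002, 1.0], [0.0, 1.0, -0.002], [-1.0, 0.0, 0.003]]
ft_force: [0.5, 0.6, -0.5]
opening: 0.626
```

```bash
python3 - <<'E'
from h import *
rel([.545,-.089,.11],Rt(-2.5))
E
```

```text
t 17.18 pos [0.5673 0.0427 0.0331] open 0.626 F [ 0.47  0.61 -0.47]
xyz cm [ -7.7  -13.17  -2.19] w [ 0.0421  0.0032 -0.0002]  rows lin 3.6962665367699175 rot 0.3381479510383557
```

>>> send_rows:
  motion:
    - {"x": -4, "y": 0, "z": 0, "wx": 0, "wy": 0, "wz": 0, "gripper": 0}
    - {"x": -7, "y": -3, "z": 0, "wx": 0, "wy": 0, "wz": 0, "gripper": 0}
    - {"x": -7.7, "y": -13, "z": -2.2, "wx": 0.042, "wy": 0, "wz": 0, "gripper": 0}
    - {"x": -7.7, "y": -13, "z": -2.2, "wx": 0.042, "wy": 0, "wz": 0, "gripper": 0}
    - {"x": -7.7, "y": -13, "z": -2.2, "wx": 0.042, "wy": 0, "wz": 0, "gripper": 0}
    - {"x": -7.7, "y": -13, "z": -2.2, "wx": 0.042, "wy": 0, "wz": 0, "gripper": 0}
    - {"x": -7.7, "y": -13, "z": -2.2, "wx": 0.042, "wy": 0, "wz": 0, "gripper": 0}
    - {"x": -7.7, "y": -13, "z": -2.2, "wx": 0.042, "wy": 0, "wz": 0, "gripper": 0}

```text
clock: 17.85
eef_pos: [0.5445, -0.0861, 0.1092]
ee_rot: [[0.002, 0.042, 0.999], [0.0, 0.999, -0.042], [-1.0, 0.001, 0.002]]
ft_force: [1.6, -0.1, -1.4]
opening: 0.621
```

```bash
python3 - <<'E'
from h import *
import pickle
im,m=snap("wrist","pics/w19.png"); pickle.dump(m,open("m19.pkl","wb"))
rel([.545,-.089,.11],Rt(-2.5)); print(env.get_state()['q'].round(1))
a=im[20:320,220:420]; cv2.imwrite("pics/w19c.png",cv2.resize(a,None,fx=2,fy=2,interpolation=cv2.INTER_CUBIC))
E
```

```text
t 17.9 pos [ 0.5445 -0.0855  0.109 ] open 0.625 F [ 0.03 -0.24 -0.41]
xyz cm [-0.1  -0.35  0.06] w [ 0.003   0.0014 -0.0008]  rows lin 0.08879872580614323 rot 0.02744600123300671
[ 40.2  32.8 -47.5 110.3  31.2  50.5  64.3]
```

View pics/w19.png

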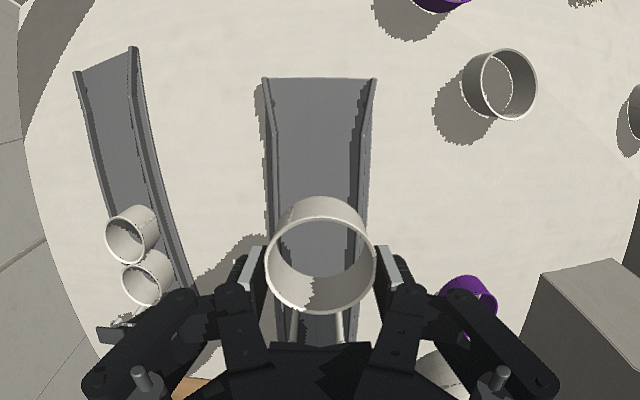

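View pics/w19c.png

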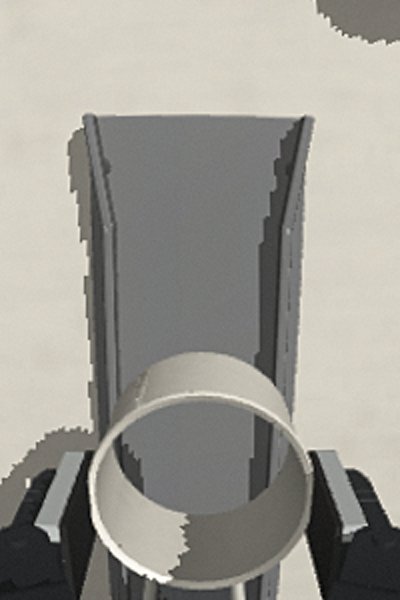

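```bash
python3 - <<'E'
from h import *
import pickle
m=pickle.load(open("m19.pkl","rb"))
e=lambda u,v,z:onz("wrist",220+u/2-.25,20+v/2-.25,z,m)
for v,l,r in [(240,112,284),(290,114,281),(340,117,277)]:
    a,b=e(l,v,.014),e(r,v,.014); print(a.round(4),b.round(4),((a+b)/2).round(4),np.linalg.norm(a-b).round(4))
a,b=e(95,116,.004),e(305,118,.004); print(a.round(4),b.round(4),(a+b)/2)
E
```

```text
[ 0.4929 -0.1168  0.014 ] [ 0.4955 -0.0542  0.014 ] [ 0.4942 -0.0855  0.014 ] 0.0627
[ 0.5116 -0.1174  0.014 ] [ 0.5142 -0.0555  0.014 ] [ 0.5129 -0.0865  0.014 ] 0.0619
[ 0.5309 -0.1178  0.014 ] [ 0.5335 -0.0572  0.014 ] [ 0.5322 -0.0875  0.014 ] 0.0606
[ 0.4463 -0.1219  0.004 ] [ 0.4504 -0.0438  0.004 ] [ 0.44832546 -0.08283266  0.004     ]
```

>>> send_rows:
  motion:
    - {"x": 3, "y": -0.25, "z": 0, "wx": 0, "wy": 0, "wz": 0, "gripper": 0}
    - {"x": 5, "y": -0.25, "z": 0, "wx": 0, "wy": 0, "wz": 0, "gripper": 0}
    - {"x": 6, "y": -0.25, "z": 0, "wx": 0, "wy": 0, "wz": 0, "gripper": 0}
    - {"x": 6, "y": -0.25, "z": 0, "wx": 0, "wy": 0, "wz": 0, "gripper": 0}

```text
clock: 18.23
eef_pos: [0.5427, -0.0879, 0.0464]
ee_rot: [[-0.004, 0.04, 0.999], [0.001, 0.999, -0.04], [-1.0, 0.001, -0.004]]
ft_force: [-0.4, 0.5, -0.9]
opening: 0.627
```

```bash
python3 - <<'E'
from h import *
im,m=snap("wrist","pics/w20.png")
rel([.545,-.0882,.0372],Rt(-2.8))
E
```

```text
t 18.28 pos [ 0.5437 -0.088   0.0478] open 0.622 F [-0.33 -0.6  -0.31]
xyz cm [ 1.06 -0.02  0.13] w [ 0.0086 -0.0015 -0.001 ]  rows lin 0.25650521613682487 rot 0.07057679561929757
```

View pics/w20.png

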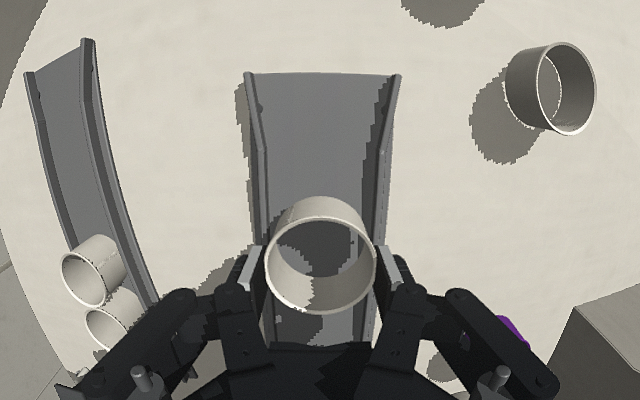

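>>> send_rows:
  motion:
    - {"x": 0.6, "y": 0, "z": 0.1, "wx": 0, "wy": 0, "wz": 0, "gripper": 0}
    - {"x": 1.1, "y": 0, "z": 0.1, "wx": 0, "wy": 0, "wz": 0, "gripper": 0}
    - {"x": 1.1, "y": 0, "z": 0.1, "wx": 0, "wy": 0, "wz": 0, "gripper": 0}
    - {"x": 1.1, "y": 0, "z": 0.1, "wx": 0, "wy": 0, "wz": 0, "gripper": 0}

```text
clock: 18.62
eef_pos: [0.5451, -0.0896, 0.0376]
ee_rot: [[0.0, 0.043, 0.999], [-0.0, 0.999, -0.043], [-1.0, -0.0, 0.0]]
ft_force: [-0.0, -0.5, -1.5]
opening: 0.628
```

>>> send_rows:
  motion:
    - {"x": 0, "y": 0, "z": 0, "wx": 0, "wy": 0, "wz": 0, "gripper": -0.6}
    - {"x": 0, "y": 0, "z": 0, "wx": 0, "wy": 0, "wz": 0, "gripper": -0.6}
    - {"x": 0, "y": 0, "z": 0, "wx": 0, "wy": 0, "wz": 0, "gripper": -0.6}
    - {"x": -4, "y": 0, "z": 0, "wx": 0, "wy": 0, "wz": 0, "gripper": -0.6}
    - {"x": -8, "y": 0, "z": 0, "wx": 0, "wy": 0, "wz": 0, "gripper": -0.6}
    - {"x": -8, "y": 3, "z": -2, "wx": 0, "wy": 0, "wz": 0, "gripper": -0.7}
    - {"x": -8, "y": 7, "z": -5, "wx": 0, "wy": 0, "wz": 0, "gripper": -0.7}
    - {"x": -8, "y": 11, "z": -8, "wx": 0, "wy": 0, "wz": 0, "gripper": -0.7}

```text
clock: 19.28
eef_pos: [0.4791, 0.0104, 0.1183]
ee_rot: [[0.003, 0.046, 0.999], [0.0, 0.999, -0.046], [-1.0, 0.0, 0.003]]
ft_force: [-0.1, 0.4, -0.4]
opening: 0.851
```

```bash
python3 - <<'E'
from h import *
im,m=snap("wrist","pics/w21.png")
rel([.4495,.0580,.085],Rt(0))
E
```

```text
t 19.33 pos [0.473  0.0184 0.1182] open 0.851 F [-5.13  5.13 -0.68]
xyz cm [ 3.33  3.87 -2.47] w [-0.033  -0.0022 -0.0023]  rows lin 1.3599808227932233 rot 0.2653468287597532
```

View pics/w21.png

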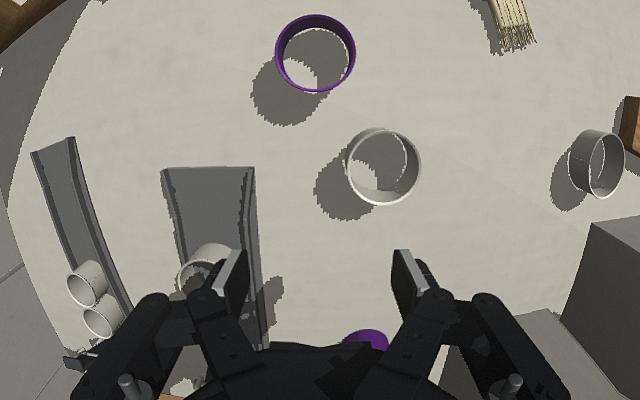

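>>> send_rows:
  motion:
    - {"x": 3.3, "y": 3.4, "z": -2.2, "wx": -0.043, "wy": 0, "wz": 0, "gripper": -0.7}
    - {"x": 3.3, "y": 3.4, "z": -2.2, "wx": -0.043, "wy": 0, "wz": 0, "gripper": -0.7}
    - {"x": 3.3, "y": 3.4, "z": -2.2, "wx": -0.043, "wy": 0, "wz": 0, "gripper": -0.7}
    - {"x": 3.3, "y": 3.4, "z": -2.2, "wx": -0.043, "wy": 0, "wz": 0, "gripper": -0.7}
    - {"x": 3.3, "y": 3.4, "z": -2.2, "wx": -0.043, "wy": 0, "wz": 0, "gripper": -0.7}

```text
clock: 19.75
eef_pos: [0.4599, 0.0441, 0.0849]
ee_rot: [[0.002, 0.001, 1.0], [-0.0, 1.0, -0.001], [-1.0, -0.0, 0.002]]
ft_force: [0.4, 0.3, 0.2]
opening: 0.853
```

```bash
python3 - <<'E'
from h import *
im,m=snap("wrist","pics/w22.png"); print(proj("wrist",[.4495,.058,.034],m))
rel([.4495,.0580,.029],Rt(0)); print(env.get_state()['q'].round(1))
E
```

```text
[343.32315077 212.82028709]
t 19.8 pos [0.46   0.0439 0.0849] open 0.847 F [-0.79  0.73  1.43]
xyz cm [ 5.59  1.41 -1.07] w [-0.002   0.0018  0.0002]  rows lin 1.406226296896044 rot 0.021306004153316092
[ 29.   28.3 -49.2 122.6  32.1  42.6  48.6]
```

View pics/w22.png

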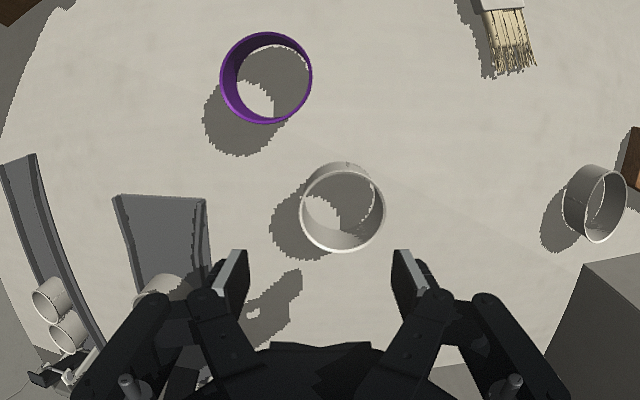

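>>> send_rows:
  motion:
    - {"x": 0, "y": 1.4, "z": -1.2, "wx": 0, "wy": 0, "wz": 0, "gripper": -0.7}
    - {"x": 2, "y": 1.4, "z": -1.2, "wx": 0, "wy": 0, "wz": 0, "gripper": -0.7}
    - {"x": 5.4, "y": 1.4, "z": -1.2, "wx": 0, "wy": 0, "wz": 0, "gripper": -0.7}
    - {"x": 5.4, "y": 1.4, "z": -1.2, "wx": 0, "wy": 0, "wz": 0, "gripper": -0.7}
    - {"x": 5.4, "y": 1.4, "z": -1.2, "wx": 0, "wy": 0, "wz": 0, "gripper": 0}
    - {"x": 5.4, "y": 1.4, "z": -1.2, "wx": 0, "wy": 0, "wz": 0, "gripper": 0}
    - {"x": 5.4, "y": 1.4, "z": -1.2, "wx": 0, "wy": 0, "wz": 0, "gripper": 0}
    - {"x": 5.4, "y": 1.4, "z": -1.2, "wx": 0, "wy": 0, "wz": 0, "gripper": 0}

```text
clock: 20.47
eef_pos: [0.4478, 0.0588, 0.0316]
ee_rot: [[0.003, 0.001, 1.0], [0.0, 1.0, -0.001], [-1.0, 0.0, 0.003]]
ft_force: [0.2, 0.8, -0.6]
opening: 0.623
```

```bash
python3 - <<'E'
from h import *
im,m=snap("wrist","pics/w23.png")
rel([.48,-.0848,.11],Rt(-2.8))
E
```

```text
t 20.52 pos [0.4476 0.0587 0.0314] open 0.627 F [-0.38  0.18 -0.19]
xyz cm [ -7.85 -14.35   3.27] w [ 0.0483  0.0024 -0.0001]  rows lin 3.9991233156376143 rot 0.3872419895596564
```

View pics/w23.png

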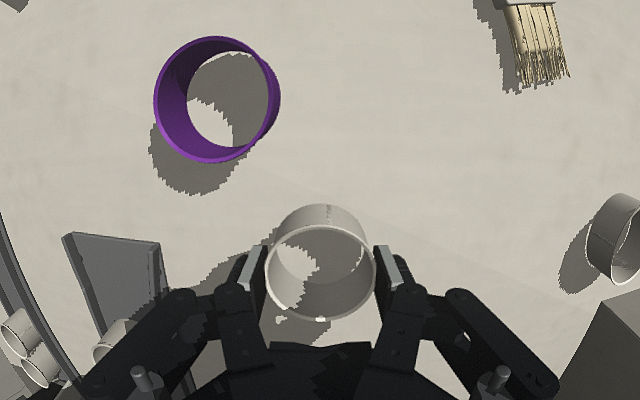

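>>> send_rows:
  motion:
    - {"x": -4, "y": 0, "z": 0, "wx": 0, "wy": 0, "wz": 0, "gripper": 0}
    - {"x": -7, "y": -3, "z": 1, "wx": 0, "wy": 0, "wz": 0, "gripper": 0}
    - {"x": -7.8, "y": -14.3, "z": 3.3, "wx": 0.049, "wy": 0, "wz": 0, "gripper": 0}
    - {"x": -7.8, "y": -14.3, "z": 3.3, "wx": 0.049, "wy": 0, "wz": 0, "gripper": 0}
    - {"x": -7.8, "y": -14.3, "z": 3.3, "wx": 0.049, "wy": 0, "wz": 0, "gripper": 0}
    - {"x": -7.8, "y": -14.3, "z": 3.3, "wx": 0.049, "wy": 0, "wz": 0, "gripper": 0}
    - {"x": -7.8, "y": -14.3, "z": 3.3, "wx": 0.049, "wy": 0, "wz": 0, "gripper": 0}
    - {"x": -7.8, "y": -14.3, "z": 3.3, "wx": 0.049, "wy": 0, "wz": 0, "gripper": 0}

```text
clock: 21.18
eef_pos: [0.4795, -0.0837, 0.1087]
ee_rot: [[0.001, 0.049, 0.999], [0.0, 0.999, -0.049], [-1.0, 0.0, 0.001]]
ft_force: [-0.6, -0.1, -0.4]
opening: 0.625
```

```bash
python3 - <<'E'
from h import *
im,m=snap("wrist","pics/w24.png")
rel([.482,-.0848,.055],Rt(-2.8))
E
```

```text
t 21.23 pos [ 0.4794 -0.0829  0.1086] open 0.626 F [ 0.4   0.6  -0.79]
xyz cm [ 5.36 -0.18  0.26] w [ 0.0019  0.0003 -0.0004]  rows lin 1.288591095922707 rot 0.015599978096024186
```

View pics/w24.png

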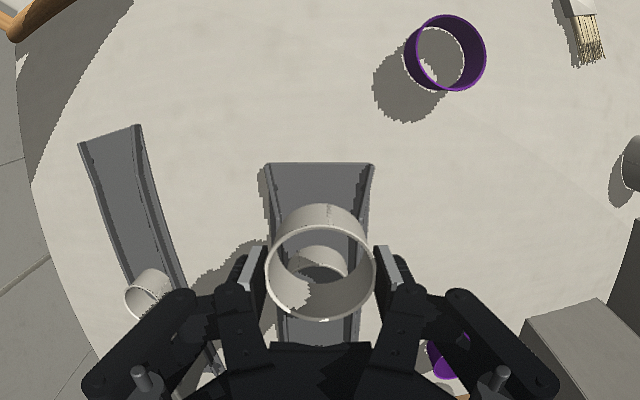

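>>> send_rows:
  motion:
    - {"x": 3, "y": -0.1, "z": -0.2, "wx": 0, "wy": 0, "wz": 0, "gripper": 0}
    - {"x": 5.5, "y": -0.1, "z": -0.2, "wx": 0, "wy": 0, "wz": 0, "gripper": 0}
    - {"x": 5.5, "y": -0.1, "z": -0.2, "wx": 0, "wy": 0, "wz": 0, "gripper": 0}
    - {"x": 5.5, "y": -0.1, "z": -0.2, "wx": 0, "wy": 0, "wz": 0, "gripper": 0}

```text
clock: 21.57
eef_pos: [0.4768, -0.0832, 0.053]
ee_rot: [[-0.002, 0.045, 0.999], [0.001, 0.999, -0.045], [-1.0, 0.001, -0.002]]
ft_force: [0.3, -0.0, 0.3]
opening: 0.622
```

```bash
python3 sc.py 25 320 160 420 230; python3 - <<'E'
from h import *
rel([.478,-.0846,.0358],Rt(-2.8))
E
```

```text
21.67 [ 0.4785 -0.0838  0.0545] [ 0.38  0.09 -0.21] 0.624
t 21.67 pos [ 0.4785 -0.0838  0.0545] open 0.624 F [ 0.38  0.09 -0.21]
xyz cm [ 1.87 -0.09 -0.05] w [ 0.0024  0.0019 -0.0003]  rows lin 0.44922478939518573 rot 0.02434497174456765
```

View pics/w25.png

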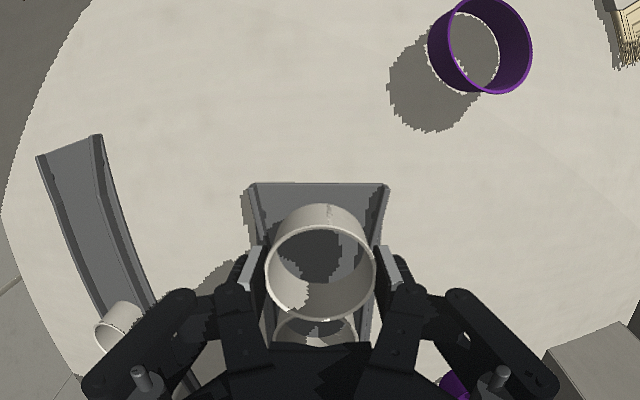

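View pics/s25c.png

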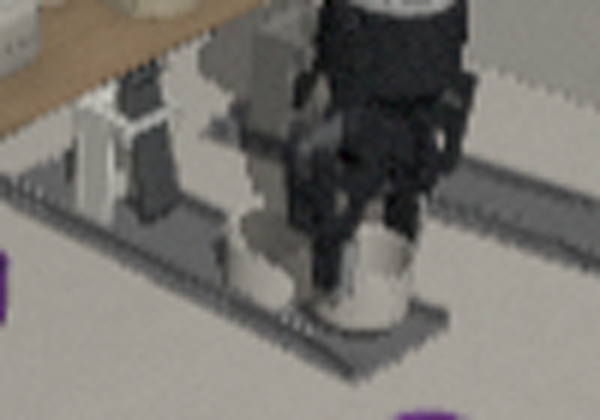

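>>> send_rows:
  motion:
    - {"x": 0.9, "y": -0.1, "z": 0, "wx": 0, "wy": 0, "wz": 0, "gripper": 0}
    - {"x": 1.8, "y": -0.1, "z": 0, "wx": 0, "wy": 0, "wz": 0, "gripper": 0}
    - {"x": 1.8, "y": -0.1, "z": 0, "wx": 0, "wy": 0, "wz": 0, "gripper": 0}
    - {"x": 1.8, "y": -0.1, "z": 0.5, "wx": 0, "wy": 0, "wz": 0, "gripper": 0}
    - {"x": 1.8, "y": -0.1, "z": 1.3, "wx": 0, "wy": 0, "wz": 0, "gripper": 0}
    - {"x": 1.8, "y": -0.1, "z": 2.1, "wx": 0, "wy": 0, "wz": 0, "gripper": 0}
    - {"x": 1.8, "y": -0.1, "z": 2.8, "wx": 0, "wy": 0, "wz": 0, "gripper": 0}
    - {"x": 1.8, "y": -0.1, "z": 3, "wx": 0, "wy": 0, "wz": 0, "gripper": 0}

```text
clock: 22.33
eef_pos: [0.5095, -0.0876, 0.0355]
ee_rot: [[0.002, 0.049, 0.999], [0.001, 0.999, -0.049], [-1.0, 0.001, 0.002]]
ft_force: [-0.4, -0.1, -0.3]
opening: 0.624
```

```bash
python3 sc.py 26 320 160 420 230
```

```text
22.43 [ 0.5084 -0.0874  0.0353] [-0.13 -0.31 -0.07] 0.622
```

View pics/w26.png

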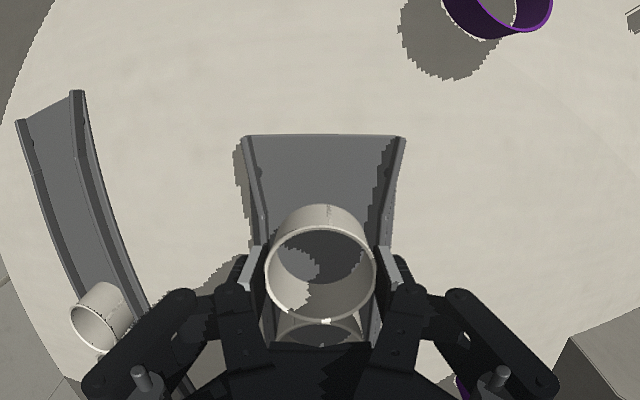

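View pics/s26c.png

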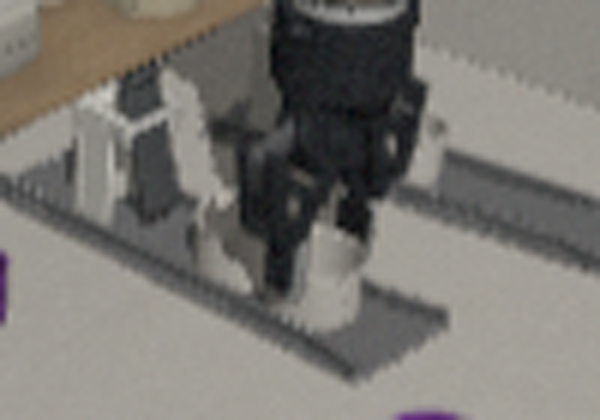

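>>> send_rows:
  motion:
    - {"x": 0, "y": 0, "z": 0, "wx": 0, "wy": 0, "wz": 0, "gripper": -0.6}
    - {"x": 0, "y": 0, "z": 0, "wx": 0, "wy": 0, "wz": 0, "gripper": -0.6}
    - {"x": 0, "y": 0, "z": 0, "wx": 0, "wy": 0, "wz": 0, "gripper": -0.6}
    - {"x": -4, "y": 0, "z": 0, "wx": 0, "wy": 0, "wz": 0, "gripper": -0.6}
    - {"x": -5, "y": 0, "z": -2, "wx": 0, "wy": 0, "wz": 0, "gripper": 1}
    - {"x": -5, "y": 0, "z": -5, "wx": 0, "wy": 0, "wz": 0, "gripper": 1}
    - {"x": -5, "y": 0, "z": -5, "wx": 0, "wy": 0, "wz": 0, "gripper": 1}
    - {"x": -5, "y": 0, "z": -5, "wx": 0, "wy": 0, "wz": 0, "gripper": 1}

```text
clock: 23.1
eef_pos: [0.4559, -0.0854, 0.0854]
ee_rot: [[-0.001, 0.049, 0.999], [-0.002, 0.999, -0.049], [-1.0, -0.002, -0.001]]
ft_force: [0.8, -0.5, -0.3]
opening: 0.237
```

```bash
python3 - <<'E'
from h import *
im,m=snap("wrist","pics/w27.png")
rel([.459,-.0838,.027],Rt(-2.8))
E
```

```text
t 23.15 pos [ 0.4573 -0.0854  0.0855] open 0.147 F [ 0.52  0.53 -0.01]
xyz cm [5.85 0.18 0.16] w [-0.0002  0.0004  0.0008]  rows lin 1.4043219492425763 rot 0.007190820856938047
```

View pics/w27.png

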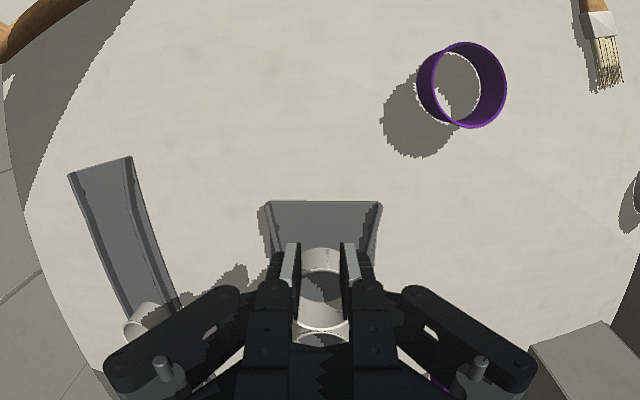

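>>> send_rows:
  motion:
    - {"x": 0, "y": 0.15, "z": 0, "wx": 0, "wy": 0, "wz": 0, "gripper": 1}
    - {"x": 3, "y": 0.15, "z": 0, "wx": 0, "wy": 0, "wz": 0, "gripper": 1}
    - {"x": 5.75, "y": 0.15, "z": 0, "wx": 0, "wy": 0, "wz": 0, "gripper": 1}
    - {"x": 5.75, "y": 0.15, "z": 0, "wx": 0, "wy": 0, "wz": 0, "gripper": 1}
    - {"x": 5.75, "y": 0.15, "z": 0.6, "wx": 0, "wy": 0, "wz": 0, "gripper": 1}
    - {"x": 5.75, "y": 0.15, "z": 1.3, "wx": 0, "wy": 0, "wz": 0, "gripper": 1}
    - {"x": 5.75, "y": 0.15, "z": 2, "wx": 0, "wy": 0, "wz": 0, "gripper": 1}
    - {"x": 5.75, "y": 0.15, "z": 2.5, "wx": 0, "wy": 0, "wz": 0, "gripper": 1}

```text
clock: 23.82
eef_pos: [0.485, -0.0849, 0.0291]
ee_rot: [[0.003, 0.049, 0.999], [-0.0, 0.999, -0.049], [-1.0, -0.0, 0.003]]
ft_force: [-0.4, 0.6, 0.0]
opening: -0.002
```

```bash
python3 sc.py 28 320 160 420 230
```

```text
23.92 [ 0.4848 -0.0849  0.0289] [0.26 0.41 0.29] -0.004
```

View pics/s28c.png

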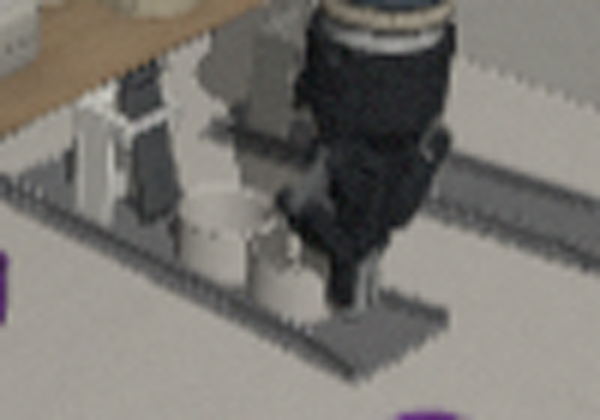

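>>> send_rows:
  motion:
    - {"x": 0, "y": 0, "z": 0.2, "wx": 0, "wy": 0, "wz": 0, "gripper": 1}
    - {"x": 0, "y": 0, "z": 0.4, "wx": 0, "wy": 0, "wz": 0, "gripper": 1}
    - {"x": 0, "y": 0, "z": 0.6, "wx": 0, "wy": 0, "wz": 0, "gripper": 1}
    - {"x": 0, "y": 0, "z": 0.7, "wx": 0, "wy": 0, "wz": 0, "gripper": 1}

```text
clock: 24.25
eef_pos: [0.4895, -0.0852, 0.0279]
ee_rot: [[-0.0, 0.049, 0.999], [-0.0, 0.999, -0.049], [-1.0, -0.0, -0.0]]
ft_force: [-0.6, -0.4, 1.1]
opening: -0.001
```

>>> send_rows:
  motion:
    - {"x": 0, "y": 0, "z": 0.1, "wx": 0, "wy": 0, "wz": 0, "gripper": 1}
    - {"x": 0, "y": 0, "z": 0.2, "wx": 0, "wy": 0, "wz": 0, "gripper": 1}
    - {"x": 0, "y": 0, "z": 0.3, "wx": 0, "wy": 0, "wz": 0, "gripper": 1}

```text
clock: 24.5
eef_pos: [0.4925, -0.0853, 0.0278]
ee_rot: [[-0.0, 0.049, 0.999], [-0.0, 0.999, -0.049], [-1.0, -0.0, -0.0]]
ft_force: [-1.6, 0.3, 0.2]
opening: 0.002
```

>>> send_rows:
  motion:
    - {"x": 0, "y": 0, "z": 0.1, "wx": 0, "wy": 0, "wz": 0, "gripper": 1}
    - {"x": 0, "y": 0, "z": 0.2, "wx": 0, "wy": 0, "wz": 0, "gripper": 1}
    - {"x": 0, "y": 0, "z": 0.3, "wx": 0, "wy": 0, "wz": 0, "gripper": 1}

```text
clock: 24.75
eef_pos: [0.4957, -0.0854, 0.0278]
ee_rot: [[-0.0, 0.049, 0.999], [-0.0, 0.999, -0.049], [-1.0, -0.0, -0.0]]
ft_force: [-0.7, -0.4, 0.8]
opening: -0.001
```

>>> send_rows:
  motion:
    - {"x": 0, "y": 0, "z": 0.1, "wx": 0, "wy": 0, "wz": 0, "gripper": 1}
    - {"x": 0, "y": 0, "z": 0.2, "wx": 0, "wy": 0, "wz": 0, "gripper": 1}
    - {"x": 0, "y": 0, "z": 0.3, "wx": 0, "wy": 0, "wz": 0, "gripper": 1}

```text
clock: 25.0
eef_pos: [0.4987, -0.0856, 0.0278]
ee_rot: [[0.0, 0.049, 0.999], [-0.0, 0.999, -0.049], [-1.0, -0.0, 0.0]]
ft_force: [-0.7, 0.8, 0.2]
opening: 0.003
```

>>> send_rows:
  motion:
    - {"x": 0, "y": 0, "z": 0.1, "wx": 0, "wy": 0, "wz": 0, "gripper": 1}
    - {"x": 0, "y": 0, "z": 0.2, "wx": 0, "wy": 0, "wz": 0, "gripper": 1}
    - {"x": 0, "y": 0, "z": 0.3, "wx": 0, "wy": 0, "wz": 0, "gripper": 1}

```text
clock: 25.25
eef_pos: [0.5018, -0.0857, 0.0278]
ee_rot: [[0.0, 0.049, 0.999], [-0.0, 0.999, -0.049], [-1.0, -0.0, 0.0]]
ft_force: [-0.3, 0.2, -0.4]
opening: -0.002
```

>>> send_rows:
  motion:
    - {"x": 0, "y": 0, "z": 0.1, "wx": 0, "wy": 0, "wz": 0, "gripper": 1}
    - {"x": 0, "y": 0, "z": 0.2, "wx": 0, "wy": 0, "wz": 0, "gripper": 1}
    - {"x": 0, "y": 0, "z": 0.3, "wx": 0, "wy": 0, "wz": 0, "gripper": 1}

```text
clock: 25.5
eef_pos: [0.5033, -0.0859, 0.0276]
ee_rot: [[-0.003, 0.049, 0.999], [-0.001, 0.999, -0.049], [-1.0, -0.001, -0.003]]
ft_force: [-6.7, 0.4, 3.6]
opening: -0.001
```

>>> send_rows:
  motion:
    - {"x": 0, "y": 0, "z": 0.1, "wx": 0, "wy": 0, "wz": 0, "gripper": 1}
    - {"x": 0, "y": 0, "z": 0.2, "wx": 0, "wy": 0, "wz": 0, "gripper": 1}
    - {"x": 0, "y": 0, "z": 0.3, "wx": 0, "wy": 0, "wz": 0, "gripper": 1}

```text
clock: 25.75
eef_pos: [0.5043, -0.086, 0.0273]
ee_rot: [[-0.007, 0.049, 0.999], [-0.001, 0.999, -0.049], [-1.0, -0.002, -0.007]]
ft_force: [-10.2, 0.6, 7.0]
opening: -0.003
```

Contact at about x = 0.503. I keep pushing, easing upward a little as before.

>>> send_rows:
  motion:
    - {"x": -0.1, "y": 0, "z": 0.1, "wx": 0, "wy": 0, "wz": 0, "gripper": 1}
    - {"x": -0.2, "y": 0, "z": 0.2, "wx": 0, "wy": 0, "wz": 0, "gripper": 1}

```text
clock: 25.92
eef_pos: [0.5055, -0.0862, 0.0287]
ee_rot: [[-0.008, 0.049, 0.999], [-0.001, 0.999, -0.049], [-1.0, -0.002, -0.008]]
ft_force: [-7.9, 0.7, 1.7]
opening: 0.0
```

>>> send_rows:
  motion:
    - {"x": 0, "y": 0, "z": 0.1, "wx": 0, "wy": 0, "wz": 0, "gripper": 1}
    - {"x": 0, "y": 0, "z": 0.2, "wx": 0, "wy": 0, "wz": 0, "gripper": 1}

```text
clock: 26.08
eef_pos: [0.5081, -0.0863, 0.0288]
ee_rot: [[-0.007, 0.049, 0.999], [-0.001, 0.999, -0.049], [-1.0, -0.001, -0.007]]
ft_force: [-6.5, 0.4, 1.5]
opening: 0.005
```

>>> send_rows:
  motion:
    - {"x": 0, "y": 0, "z": 0.1, "wx": 0, "wy": 0, "wz": 0, "gripper": 1}
    - {"x": 0, "y": 0, "z": 0.2, "wx": 0, "wy": 0, "wz": 0, "gripper": 1}
    - {"x": 0, "y": 0, "z": 0.3, "wx": 0, "wy": 0, "wz": 0, "gripper": 1}

```text
clock: 26.33
eef_pos: [0.5124, -0.0864, 0.0291]
ee_rot: [[-0.004, 0.049, 0.999], [-0.001, 0.999, -0.049], [-1.0, -0.001, -0.004]]
ft_force: [-4.6, 0.6, 1.1]
opening: -0.001
```

>>> send_rows:
  motion:
    - {"x": 0, "y": 0, "z": 0.1, "wx": 0, "wy": 0, "wz": 0, "gripper": 1}
    - {"x": 0, "y": 0, "z": 0.2, "wx": 0, "wy": 0, "wz": 0, "gripper": 1}
    - {"x": 0, "y": 0, "z": 0.3, "wx": 0, "wy": 0, "wz": 0, "gripper": 1}

```text
clock: 26.58
eef_pos: [0.5175, -0.0865, 0.0297]
ee_rot: [[-0.0, 0.049, 0.999], [-0.0, 0.999, -0.049], [-1.0, -0.0, -0.0]]
ft_force: [-2.4, -0.9, -0.5]
opening: 0.006
```

>>> send_rows:
  motion:
    - {"x": 0, "y": 0, "z": 0.1, "wx": 0, "wy": 0, "wz": 0, "gripper": 1}
    - {"x": 0, "y": 0, "z": 0.2, "wx": 0, "wy": 0, "wz": 0, "gripper": 1}

```text
clock: 26.75
eef_pos: [0.5211, -0.0866, 0.0302]
ee_rot: [[0.003, 0.049, 0.999], [0.0, 0.999, -0.049], [-1.0, 0.0, 0.003]]
ft_force: [-0.8, -0.6, -0.5]
opening: -0.003
```

```bash
python3 sc.py 29 320 160 420 230
```

```text
26.85 [ 0.5212 -0.0866  0.0303] [-0.33  0.97 -0.94] -0.002
```

View pics/s29c.png

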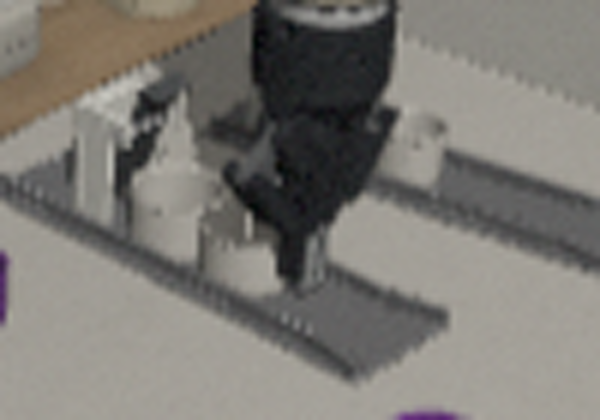

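Snapped (top tipped to the mouth). Withdrawing back and up for a check from above.

>>> send_rows:
  motion:
    - {"x": 0, "y": 0, "z": -1.5, "wx": 0, "wy": 0, "wz": 0, "gripper": 1}
    - {"x": 0, "y": 0, "z": -4, "wx": 0, "wy": 0, "wz": 0, "gripper": 1}
    - {"x": -4, "y": 0, "z": -4, "wx": 0, "wy": 0, "wz": 0, "gripper": 1}
    - {"x": -8, "y": 0, "z": -4, "wx": 0, "wy": 0, "wz": 0, "gripper": 0}
    - {"x": -12, "y": 0, "z": -4, "wx": 0, "wy": 0, "wz": 0, "gripper": -0.9}
    - {"x": -16, "y": 0, "z": -3, "wx": 0, "wy": 0, "wz": 0, "gripper": -0.9}
    - {"x": -18, "y": 0, "z": -1, "wx": 0, "wy": 0, "wz": 0, "gripper": -0.9}
    - {"x": -18, "y": 0, "z": -1, "wx": 0, "wy": 0, "wz": 0, "gripper": -0.9}

```text
clock: 27.52
eef_pos: [0.5164, -0.0862, 0.216]
ee_rot: [[0.015, 0.05, 0.999], [-0.001, 0.999, -0.05], [-1.0, -0.001, 0.015]]
ft_force: [0.6, -0.3, 0.0]
opening: 0.711
```

>>> send_rows:
  motion:
    - {"x": 0, "y": 0, "z": 0, "wx": 0, "wy": 0, "wz": 0, "gripper": -0.9}
    - {"x": 0, "y": 0, "z": 0, "wx": 0, "wy": 0, "wz": 0, "gripper": -0.9}
    - {"x": 0, "y": 0, "z": 0, "wx": 0, "wy": 0, "wz": 0, "gripper": -0.9}

```text
clock: 27.77
eef_pos: [0.5083, -0.0861, 0.2085]
ee_rot: [[-0.003, 0.048, 0.999], [0.0, 0.999, -0.048], [-1.0, 0.0, -0.003]]
ft_force: [-0.5, -0.1, 0.5]
opening: 0.948
```

```bash
python3 sc.py 30 300 140 440 230; python3 - <<'E'
from h import *
im,m=snap("wrist","pics/w31.png")
import pickle; pickle.dump(m,open("m31.pkl","wb"))
a=im[100:340,240:400]; cv2.imwrite("pics/w31c.png",cv2.resize(a,None,fx=2.5,fy=2.5,interpolation=cv2.INTER_CUBIC))
E
```

```text
27.87 [ 0.5085 -0.086   0.2086] [ 0.07 -0.13  0.12] 0.95
```

View pics/w31c.png

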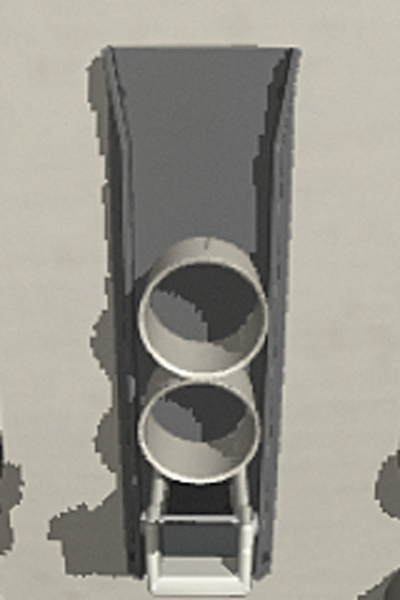

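View pics/w31.png

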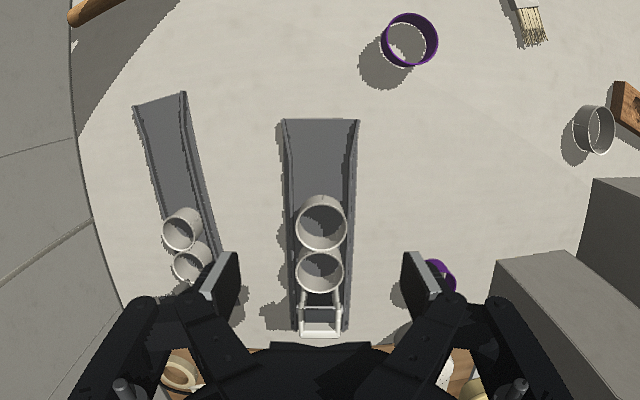

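View pics/s30c.png

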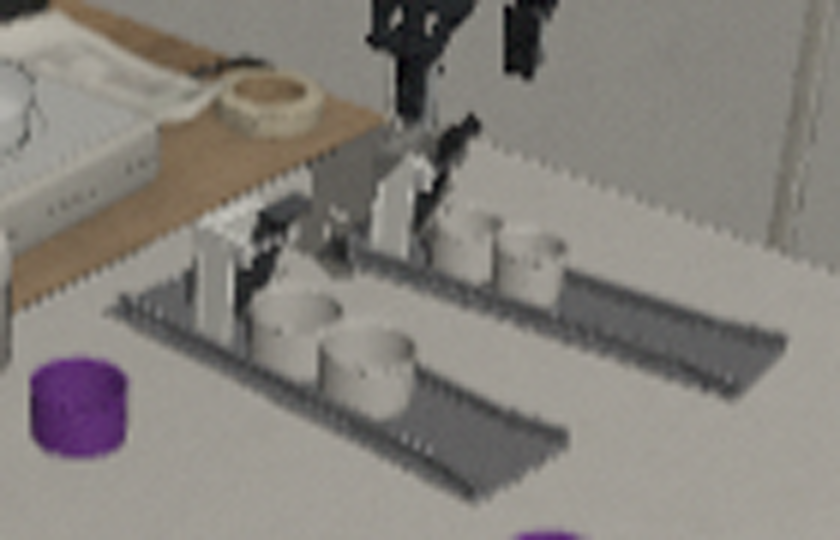

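```bash
python3 - <<'E'
from h import *
import pickle
m=pickle.load(open("m31.pkl","rb"))
e=lambda u,v:onz("wrist",240+u/2.5-.3,100+v/2.5-.3,.038,m)
P=[e(*p) for p in [(202,262),(202,378),(200,376),(200,484)]]
print(np.linalg.norm(P[1]-P[0]),np.linalg.norm(P[3]-P[2]), np.linalg.norm(P[3]-P[0]),[p.round(4) for p in P])
a=cv2.imread("pics/w31.png")[185:300,280:360]; cv2.imwrite("pics/w31d.png",cv2.resize(a,None,fx=5,fy=5,interpolation=cv2.INTER_CUBIC))
E
```

```text
0.05336435651151479 0.05760944119802367 0.10999350259058405 [array([ 0.5336, -0.0874,  0.038 ]), array([ 0.5869, -0.0899,  0.038 ]), array([ 0.5859, -0.0907,  0.038 ]), array([ 0.6435, -0.0935,  0.038 ])]
```

View pics/w31d.png

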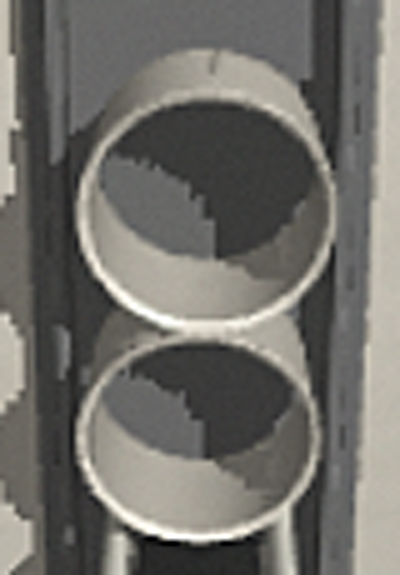

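```bash
python3 - <<'E'
from cell import env
print(env.get_state()['clock']); print(env.sign_off())
E
```

```text
27.9167
the job is handed in; nothing more can be done
None
```

All four ring moulds are sorted, both catches have snapped over, and I handed the job in at 27.9 s with the arm clear of everything. The two small moulds stand in the narrow lane and the two large ones in the wide lane.

- **Pushing:** I pushed each row in 1–2 mm steps with the shut fingertips behind the rear mould, so only the moulds touched the catches. The push force peaked at about 11 N (small row) and 10 N (large row), then fell away to about zero as each catch went over.
- **Catches:** In the last pictures both catch tops are tipped towards the mouth.
- **Touching:** From the last pictures from above, the large row measures 110.0 mm end to end (two 55 mm moulds) and the small row 89 mm (two 44 mm moulds). The extra millimetre on the small row is within my measuring error. No gap showed in either row.
- **Bystanders:** The wider ring mould, the wooden mould, the flour shaker and the purple rings were not touched. I did not measure their positions again at the end.
- **Readings that differed:** I saw a 7–9 N upward force on the fingers at first catch contact in each row, and it went away when I raised the tool 2 mm. My earlier camera readings of the large lane's centre line and of the ring positions disagreed by 2–5 mm, so I corrected them with close views before each grasp or placing.

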